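Free the clamped relay and fill the parts box

TASK

Press the clamp's black lever all the way down until it firms up against its stop, so that the clamp stays wide open and frees the white relay in it. Then put that relay and the two loose white relays into the three empty cells of the divided box, one per cell, each standing upright on the cell floor and not caught on a divider. Leave the clamp open, and leave the relays already stored and everything else where they are.

Things in the scene. Friction and masses are not known exactly. Their poses are not given: they have to be found in the camera images.
- clamp_lever (a joint): opening angle of the lever clamp: 0 = shut on the relay, grows as the lever is pressed down, 1.5 = fully open, at a firm stop. A stiff hinge (about 2 N at the lever's end) keeps it wherever it is left; it does not spring back.
- clamp_hinge (a point): middle of the clamp's hinge pin, 53 mm above the worktop. Axes are those of the fixed clamp base (158 x 64 mm aluminium plate, 10 mm thick): z up, y along the hinge pin, x from the lever's side towards the nest with the clamped relay, whose middle is 80 mm from the hinge along +x. The clamping arm, a 10 mm bar, lies over the relay when shut and stands nearly upright above the hinge when open (up to 0.14 m high).
- lever_end (a point): centre of the round end (radius 8 mm) of the clamp's black lever, 80 mm from the hinge pin. When shut the lever rises from the hinge towards -x at 62 degrees above level; pressed down it swings on an arc about the hinge pin, to 24 degrees below level when fully open (end centre then 21 mm above the worktop).
- relay_c_mid (a point): a small white relay module with a slightly smaller raised amber cap on top: 35 mm (its x) x 28 mm (its y) x 26 mm high, the uppermost 4 mm being the cap (28 x 24 mm); about 30 g; the point is at its centre, 13 mm above its underside, z up. This one is held in the lever clamp: it stands on a nest 20 mm above the worktop (nest 26 mm wide along y) under the clamp's arm, its x along the clamp's x.
- relay_a_mid (a point): a small white relay module with a slightly smaller raised amber cap on top: 35 mm (its x) x 28 mm (its y) x 26 mm high, the uppermost 4 mm being the cap (28 x 24 mm); about 30 g; the point is at its centre, 13 mm above its underside, z up. Stands loose on the worktop, to the right.
- relay_b_mid (a point): a small white relay module with a slightly smaller raised amber cap on top: 35 mm (its x) x 28 mm (its y) x 26 mm high, the uppermost 4 mm being the cap (28 x 24 mm); about 30 g; the point is at its centre, 13 mm above its underside, z up. Stands loose on the worktop, to the right.
- parts_box: black open box with six cells, two along its x and three along its y; outside 149 mm (x) x 165 mm (y) x 30 mm high, fixed to the worktop. Origin under its centre, z up. Floor 3 mm thick; walls and dividers 3 mm thick and all 30 mm high; each cell is 70 mm (x) x 51 mm (y) inside and 27 mm deep; cell centres at x = -36.5 or +36.5 mm and y = -54, 0 or +54 mm. Three cells hold a relay already, three are empty (grey liner bare).
- cell_1_floor (a point): centre of the floor of an empty cell of the parts box, 3 mm above the worktop; axes as the box's.
- cell_2_floor (a point): centre of the floor of an empty cell of the parts box, 3 mm above the worktop; axes as the box's.
- cell_3_floor (a point): centre of the floor of an empty cell of the parts box, 3 mm above the worktop; axes as the box's.
- stored_1_mid (a point): centre of a relay (same kind) that already stands in a cell of the box, its 35 mm side along the box's y; stays there.
- stored_2_mid (a point): centre of a relay (same kind) that already stands in a cell of the box, its 35 mm side along the box's y; stays there.
- stored_3_mid (a point): centre of a relay (same kind) that already stands in a cell of the box, its 35 mm side along the box's y; stays there.
- relay_a: the same relay as relay_a_mid; origin in the middle of its underside.
- relay_b: the same relay as relay_b_mid; origin in the middle of its underside.
- relay_c: the same relay as relay_c_mid; origin in the middle of its underside.
- plain_block: bystander: a black block, 35 x 28 x 22 mm, without a cap; not one of the relays. Origin in the middle of its underside.
- loupe: bystander: a black stand magnifier, 41 mm across, 34 mm high. Origin in the middle of its underside.
- hex_keys: bystander: a set of hex keys in a red holder, 67 x 42 x 9 mm. Origin in the middle of its underside.
There are look-alikes about, which are no part of the job. Leave any green or turquoise look-alike of the relay_a alone.

How it is judged:
By the outcome, as a careful person would: the job done as asked, in the order asked, and still so for the second after the job is handed in, with the robot touching nothing.
It also fails if it takes over 72 s, if anything falls off the work surface, if the arm or the gripper's body presses on something with over 40 N, if the wrist force passes 120 N, or if a joint passes its speed limit or range.

ROBOT

A 6-joint arm with a two-finger parallel gripper is mounted at the origin on a cart in front of the work surface, level with it; the furniture and walls round the work are solid. World frame = base frame: x ahead of the robot, y to its left, z up, the work surface at z = 0. Lengths are in m, angles in rad, forces in N, time in s.
With the tool pointing down it reaches from about 0.25 to 0.725 m from the base axis. Payload 4 kg.
Tool frame: the origin (TCP) lies where the fingers leave the gripper's body, on its centre line; the fingertips stand 73 mm ahead of it and the grasp point (between the pads) lies 54 mm ahead of it (bot.tip_reach is the z of the fingertips in the tool frame, in m); z points along the fingers, x is the direction in which the jaws open and shut, and the axes are right-handed (so a half turn about z gives the same grasp; the last joint's range is limited). The gripper opens to 85 mm and grips with 20 to 120 N. Pads are 22 mm wide; open, the fingers measure 114 mm over their backs; the gripper's body (76 mm by 85 mm) begins 54 mm behind the grasp point. The pads swing forward as they close: fully open they stand 13 mm farther back than shut.
Start: joints at [1.339, 0.241, 0.005, 1.335, 0, 1.571], TCP at [0.115, 0.487, 0.304] pointing down, gripper open.
Joint ranges: [-2.72, 2.72], [-1.05, 1.87], [-1.09, 1.28], [-1.99, 2.15], [-1.42, 1.44], [-3.14, 3.14]. Speed limits (rad/s): [2.79, 2.79, 3.14, 3.14, 3.14, 3.14].

INTERFACE

Orientations are given as a unit quaternion [x, y, z, w].
In Python, from workcell import bot, vision, job_done gives the robot as it stands.
- The arm moves only by the tool drive_tool, never from a script. Its argument "steps" is one flat list of numbers, 7 for each row, row after row: the shift along the tool's x, y, z in m, then the turn, a rotation vector about the tool's x, y, z in degrees, then the closure, from -1 (fully open) to 1 (shut). A call has 1 to 8 rows; each row shifts and turns the commanded pose from where the row before left it, along the tool's axes as they then stand; what a row does not reach is not made up. A row lasts 1/12 s, in which the tool goes at most 41.7 mm and 7.16 degrees, less where a joint would pass 70% of its speed; a pose out of reach is approached as far as the arm can. A call is refused whole if a number of a shift passes 0.0417 or a number of a turn 7.16, either way. A call with a gripper value outside its range is refused whole. The fingers move at their own pace and stop on an object; the grip force is fixed at half the most. Time passes only in rows, so rows that do not move let the fingers close. It gives the time, the measured TCP pose, the force and the opening at its end, in the units of the state.
- bot.get_obs(): the state, without advancing time (a new reading comes with each control period).
- vision.camera(name): name is "scene" or "top"; returns (picture, depth): 384x512x3 uint8, red, green, blue; 384x512 float32, m along the optical axis (not along the pixel's ray), 0 where there is no reading.
- vision.camera_model(name): a dict with "mtx" (3x3 intrinsics, pixels), "rvec" (rotation vector, rad) and "tvec" (3), from world to camera coordinates, as OpenCV has them. Camera axes: x right, y down, z forward; pixel columns grow to the right and rows downward; lengths in m; the calibration is good to about 2 mm. A picture is of the moment at which its call begins. camera_model takes no time and is no camera call.
- job_done(): hands the job in, once; it reports no verdict.
The state is a dict: "clock": time; "joint_pos": joint angles; "joint_vel": joint speeds; "tau": joint torques, N m; "eef_pos": TCP position; "tool_rot": TCP orientation; "ft_force": force on the tool from outside, world axes, zero at the start; "ft_torque": the same for the moment, N m; "grip_width": finger opening in m.
Only numpy, scipy, OpenCV 4.12 (cv2) and the standard library are available. Lean on these libraries where they do the work, as an engineer would, in place of code of your own. Each camera call takes 0.05 s, during which the arm holds its last target.

## Working session

There is one attempt and no reset: what is moved stays moved. The work goes in short steps, Python scripts to look and compute and a tool call to move; the robot and the scene stay as the last step left them, time stands still between calls to the robot, and variables do not carry over. Pictures are saved under pics/ and viewed, and the job is handed in when it is done.

Besides the shell and the picture viewer there is one more tool, called after "Call:" as a command line: name --argument value ..., lists and objects as JSON in quotes. drive_tool: Moves the arm, as the interface text tells. Its arguments: {"type":"object","properties":{"steps":{"type":"array"}},"required":["steps"]}

```bash
ls; mkdir -p pics; python3 - <<'E'
from workcell import bot,vision
import cv2,numpy as np
print(bot.get_obs(), bot.tip_reach)
for n in("scene","top"):
    p,d=vision.camera(n); np.savez('pics/%s0.npz'%n,p=p,d=d)
    cv2.imwrite('pics/%s0.png'%n,cv2.resize(p[:,:,::-1],(800,600),interpolation=cv2.INTER_CUBIC))
    print(vision.camera_model(n))
E
```

```text
pics
{'clock': 0.0, 'joint_pos': array([ 1.33899945e+00,  2.41423817e-01,  3.71004097e-03,  1.33521738e+00,
       -2.12779657e-05,  1.57078783e+00]), 'joint_vel': array([ 0.00038662, -0.00139016, -0.00065308, -0.00045044, -0.00206137,
        0.00134644]), 'tau': array([ 2.62934464e-04, -3.72320473e+01,  2.52406740e+01,  1.69674691e-02,
        1.01142211e-04, -2.71629077e-06]), 'eef_pos': array([0.11475522, 0.48614806, 0.30300199]), 'tool_rot': array([ 7.84129141e-01,  6.20596770e-01, -8.30393504e-04,  6.70768867e-04]), 'ft_force': array([-0.13541984, -0.28047324, -0.04173583]), 'ft_torque': array([-0.01291965, -0.02159282,  0.00667052]), 'grip_width': 0.08563007331833716} 0.0726
{'mtx': array([[389.79653473,   0.        , 253.31141775],
       [  0.        , 389.79653473, 183.53894839],
       [  0.        ,   0.        ,   1.        ]]), 'rvec': array([ 2.02383089, -0.79803677,  0.41899669]), 'tvec': array([-0.32623492,  0.29881678,  0.8804359 ])}
{'mtx': array([[488.79766499,   0.        , 254.33228229],
       [  0.        , 488.79766499, 197.62071076],
       [  0.        ,   0.        ,   1.        ]]), 'rvec': array([ 1.99426347, -2.23874275,  0.22399852]), 'tvec': array([0.09655272, 0.49113648, 1.47884442])}
```

View pics/scene0.png

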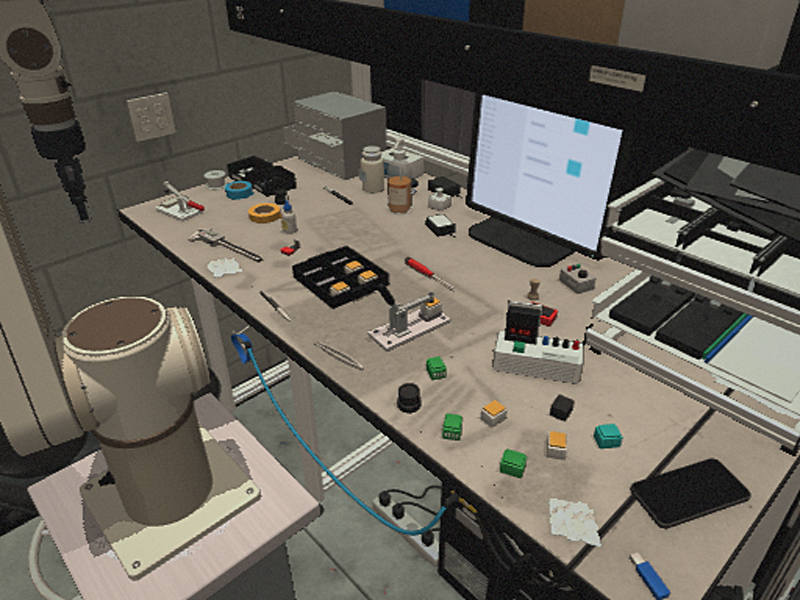

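View pics/top0.png

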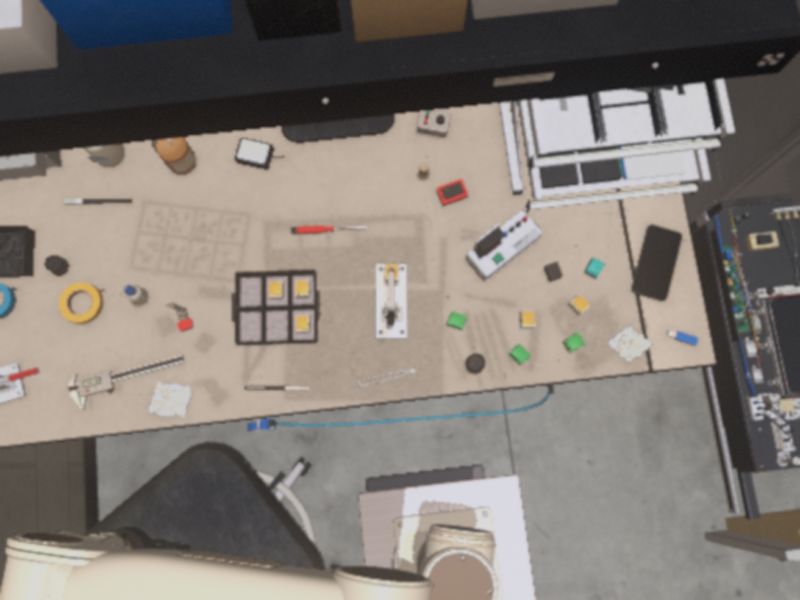

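The top view shows the box at about (276,307), the clamp at (391,300), and the loose relays at (528,319) and (581,304) (800x600 pixels). Next I measure them.

```bash
cat > h.py <<'E'
import numpy as np,cv2
from workcell import bot,vision
def model(n):
    m=vision.camera_model(n); R,_=cv2.Rodrigues(m['rvec']); return m['mtx'],R,np.asarray(m['tvec']).ravel()
def cloud(n,d):
    K,R,t=model(n); v,u=np.indices(d.shape)
    c=np.stack([(u-K[0,2])/K[0,0]*d,(v-K[1,2])/K[1,1]*d,d],-1)
    w=(c-t)@R; w[d<=0]=np.nan; return w
def proj(n,P):
    K,R,t=model(n); c=np.atleast_2d(P)@R.T+t; q=c@K.T; return q[:,:2]/q[:,2:]
def ray_at_z(n,uv,z):
    K,R,t=model(n); o=-R.T@t; d=np.linalg.inv(K)@np.r_[uv,1]; d=R.T@d; return o+d*(z-o[2])/d[2]
def crop(n,p,c,r,name,s=8):
    u,v=c; q=p[v-r[1]:v+r[1],u-r[0]:u+r[0],::-1]; cv2.imwrite(name,cv2.resize(q,None,fx=s,fy=s,interpolation=cv2.INTER_CUBIC))
E
python3 - <<'E'
from h import *
for n in("top","scene"):
    z=np.load('pics/%s0.npz'%n); p,d=z['p'],z['d']; w=cloud(n,d)
    hsv=cv2.cvtColor(p,cv2.COLOR_RGB2HSV)
    m=((hsv[...,0]>10)&(hsv[...,0]<28)&(hsv[...,1]>130)&(hsv[...,2]>120)).astype(np.uint8)
    k,l,st,c=cv2.connectedComponentsWithStats(m)
    for i in range(1,k):
        if st[i,4]>=12:
            s=l==i; print(n,c[i].round(1),st[i,4],np.nanmedian(w[s],0).round(4),ray_at_z(n,c[i],.026).round(4))
z=np.load('pics/top0.npz');p=z['p']
crop('top',p,(178,196),(36,34),'pics/box.png',10)
crop('top',p,(251,192),(20,30),'pics/clamp.png',10)
crop('top',p,(345,205),(50,36),'pics/rel.png',8)
z=np.load('pics/scene0.npz');p=z['p']
crop('scene',p,(250,190),(70,45),'pics/sbc.png',5)
E
```

```text
top [112.3  97.1] 91 [0.857  0.4438 0.1073] [0.8963 0.4677 0.026 ]
top [175.5 184.2] 40 [0.5753 0.2835 0.0301] [0.5765 0.284  0.026 ]
top [192.6 183.6] 35 [0.5715 0.2287 0.0303] [0.5721 0.2297 0.026 ]
top [ 51.9 193.8] 257 [0.5902 0.6762 0.0197] [0.5906 0.6776 0.026 ]
top [371.3 193.7] 36 [ 0.473  -0.3322  0.0276] [ 0.4735 -0.332   0.026 ]
top [337.8 203. ] 37 [ 0.4554 -0.2216  0.0273] [ 0.4561 -0.222   0.026 ]
top [193. 206.] 35 [0.4985 0.2348 0.0291] [0.4993 0.2349 0.026 ]
scene [255.3 115.5] 58 [0.8596 0.4401 0.0929] [0.9715 0.5583 0.026 ]
scene [168.5 134.1] 86 [0.5938 0.6839 0.0176] [0.5831 0.6671 0.026 ]
scene [225.9 168.9] 29 [0.5743 0.2826 0.0275] [0.576 0.285 0.026]
scene [234.7 175.2] 33 [0.5696 0.2292 0.0278] [0.5713 0.2314 0.026 ]
scene [217.  182.6] 35 [0.4973 0.234  0.0273] [0.4984 0.2365 0.026 ]
scene [277.  193.3] 17 [0.5777 0.0354 0.0444] [0.5973 0.055  0.026 ]
scene [316.1 260.6] 74 [ 0.4547 -0.2228  0.0248] [ 0.4538 -0.2234  0.026 ]
scene [356.5 280.6] 89 [ 0.4721 -0.3322  0.0249] [ 0.4715 -0.3321  0.026 ]
```

```bash
python3 - <<'E'
import cv2,numpy as np
a=[cv2.imread('pics/%s.png'%n) for n in('box','clamp')]
h=max(x.shape[0] for x in a)
a=[cv2.copyMakeBorder(x,0,h-x.shape[0],0,10,0) for x in a]
m=np.hstack(a); print(m.shape); cv2.imwrite('pics/m.png',cv2.resize(m,None,fx=.7,fy=.7))
E
```

```text
(680, 1140, 3)
```

View pics/m.png

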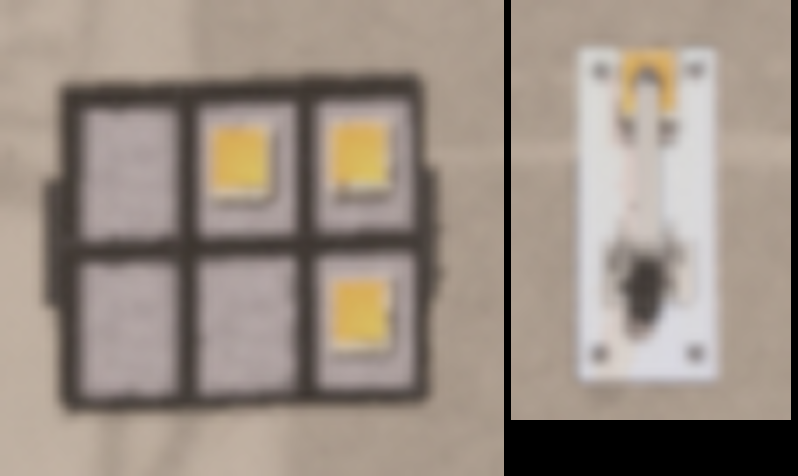

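View pics/rel.png

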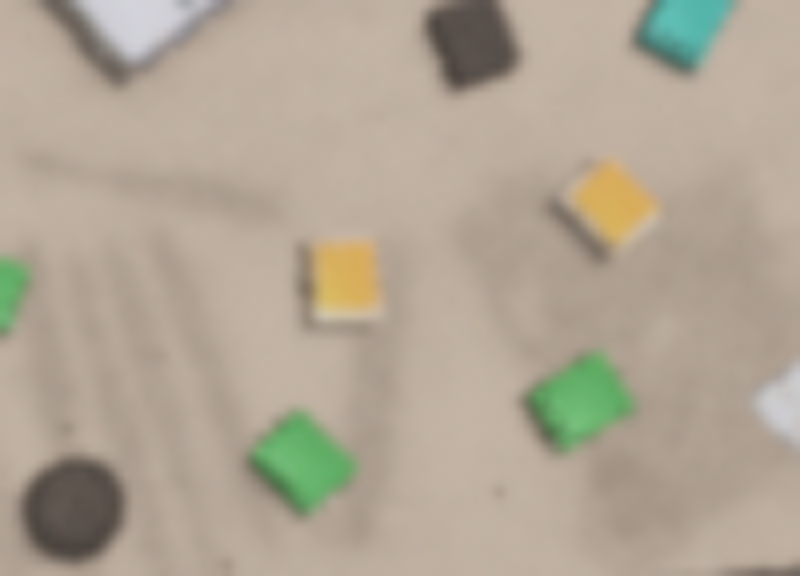

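View pics/sbc.png

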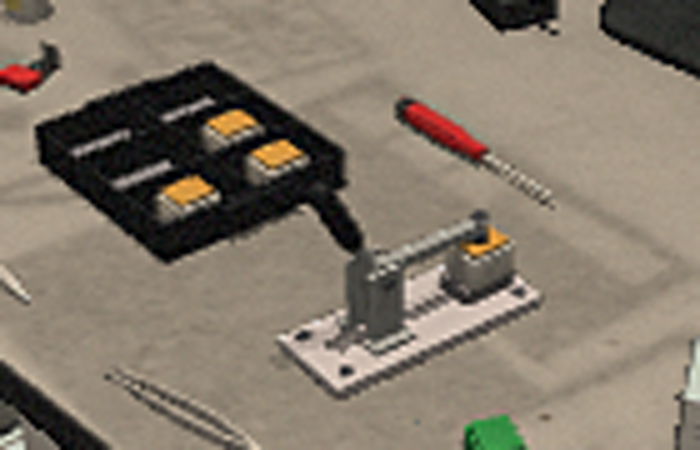

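```bash
cat > m.py <<'E'
from h import *
S=6
def mask_rect(n,p,win,f,z):
    u0,v0,u1,v1=win
    q=cv2.resize(p[v0:v1,u0:u1],None,fx=S,fy=S,interpolation=cv2.INTER_CUBIC)
    hsv=cv2.cvtColor(q,cv2.COLOR_RGB2HSV).astype(int); m=f(hsv,q.astype(int)).astype(np.uint8)
    k,l,st,c=cv2.connectedComponentsWithStats(m); i=1+np.argmax(st[1:,4])
    v,u=np.nonzero(l==i); hull=cv2.convexHull(np.stack([u,v],1).astype(np.float32))[:,0]
    uv=(hull+.5)/S-.5+[u0,v0]
    W=np.array([ray_at_z(n,x,z)[:2] for x in uv])
    r=cv2.minAreaRect((W*1000).astype(np.float32)); return r
E
python3 - <<'E'
from m import *
p=np.load('pics/top0.npz')['p']; ps=np.load('pics/scene0.npz')['p']
amb=lambda h,q:(h[...,0]>10)&(h[...,0]<28)&(h[...,1]>115)&(h[...,2]>120)
blk=lambda h,q:q.sum(-1)<330
wht=lambda h,q:(q[...,2]>q[...,0]-12)&(q.sum(-1)>480)
print('plate',mask_rect('top',p,(232,160,270,225),wht,.01))
print('box',mask_rect('top',p,(140,165,212,228),blk,.03))
print('a',mask_rect('top',p,(325,190,352,216),amb,.026)); print('b',mask_rect('top',p,(358,180,385,208),amb,.026))
print('a',mask_rect('scene',ps,(305,250,330,273),amb,.026)); print('b',mask_rect('scene',ps,(345,270,370,295),amb,.026))
print('c',mask_rect('top',p,(240,160,264,185),amb,.046))
# stored orientation
for w in((165,175,185,196),(183,175,203,195),(183,197,203,217)): print('st',mask_rect('top',p,w,amb,.029))
E
```

```text
plate ((525.7350463867188, 39.91710662841797), (44.09709167480469, 158.02218627929688), 83.26524353027344)
box ((536.6669921875, 284.98382568359375), (178.9974365234375, 154.06402587890625), 85.06776428222656)
a ((456.29681396484375, -221.81460571289062), (21.738895416259766, 23.660484313964844), 83.3800277709961)
b ((473.43463134765625, -331.418212890625), (23.99789810180664, 21.70470428466797), 36.256874084472656)
a ((453.58123779296875, -222.89553833007812), (25.951061248779297, 29.34792709350586), 84.62938690185547)
b ((471.1804504394531, -332.3483581542969), (30.51383399963379, 23.824623107910156), 33.12575149536133)
c ((580.3486938476562, 43.516300201416016), (19.020456314086914, 21.24324607849121), 83.42916107177734)
st ((575.9495849609375, 283.062255859375), (20.741718292236328, 24.349063873291016), 85.16584777832031)
st ((571.6155395507812, 228.75698852539062), (20.220958709716797, 23.51500701904297), 84.767822265625)
st ((498.7413330078125, 234.80368041992188), (20.026098251342773, 24.39006805419922), 84.76370239257812)
```

```bash
python3 - <<'E'
from m import *
from scipy.optimize import minimize
p=np.load('pics/top0.npz')['p']; ps=np.load('pics/scene0.npz')['p']
K,R,t=model('top');print('cam top',-R.T@t); K,R,t=model('scene');print('cam scene',-R.T@t)
for th in(15,22,28):
  f=lambda h,q:(q[...,2]>q[...,0]-th)&(q.sum(-1)>300)
  print('plate',mask_rect('top',p,(232,160,270,225),f,.01))
  print('plate s',mask_rect('scene',ps,(225,175,290,240),f,.01))
print(p[190,232:270].tolist())
# box fit
u0,v0,u1,v1=140,165,212,228
g=cv2.resize(p[v0:v1,u0:u1],None,fx=S,fy=S,interpolation=cv2.INTER_CUBIC).astype(int).sum(-1)
lit=(g>300)
def poly(P,img,n='top'):
    uv=(proj(n,P)-[u0,v0]+.5)*S-.5; m=np.zeros(lit.shape,np.uint8); cv2.fillPoly(m,[np.round(uv*16).astype(np.int32)],1,shift=4); return m
def T(v,a): 
    c,s=np.cos(v[2]),np.sin(v[2]); a=np.asarray(a,float); return np.c_[v[0]+c*a[:,0]-s*a[:,1],v[1]+s*a[:,0]+c*a[:,1],a[:,2]]
def rect(cx,cy,hx,hy,z): return [(cx-hx,cy-hy,z),(cx+hx,cy-hy,z),(cx+hx,cy+hy,z),(cx-hx,cy+hy,z)]
def cost(v):
    m=np.zeros(lit.shape,np.uint8)
    out=poly(T(v,rect(0,0,.0745,.0825,.03)),0)
    for cx in(-.0365,.0365):
        for cy in(-.054,0,.054):
            m|=poly(T(v,rect(cx,cy,.035,.0255,.003)),0)&poly(T(v,rect(cx,cy,.035,.0255,.03)),0)
    return ((m!=lit)&(out>0)).sum()+ (lit&(out>0)&(m==0)).sum()
b=None
for x in np.arange(.525,.548,.002):
  for y in np.arange(.27,.30,.002):
    for a in np.radians([-7,-5,-3]):
      c=cost((x,y,a)); b=min(b,(c,x,y,a)) if b else (c,x,y,a)
r=minimize(cost,b[1:],method='Nelder-Mead',options=dict(initial_simplex=[np.array(b[1:])+d for d in([0,0,0],[.002,0,0],[0,.002,0],[0,0,.03])]))
print('box',r.x[:2],np.degrees(r.x[2]),r.fun)
for cx in(-.0365,.0365):
  for cy in(-.054,0,.054): print(cx,cy,T(r.x,[(cx,cy,.003)]).round(4))
E
```

```text
cam top [0.19534703 0.07167179 1.54732704]
cam scene [-0.14497429 -0.65050702  0.72574867]
plate ((525.962890625, 41.752685546875), (48.86879348754883, 159.1236114501953), 83.26132202148438)
plate s ((579.72607421875, 99.00725555419922), (22.551008224487305, 95.95748901367188), 85.34571075439453)
plate ((526.7752075195312, 50.79937744140625), (69.1731948852539, 162.11856079101562), 83.75698852539062)
plate s ((534.3184814453125, 57.35936737060547), (57.65742874145508, 139.63694763183594), 88.51240539550781)
plate ((523.9938354492188, 50.8683967590332), (76.07366180419922, 172.15670776367188), 83.78041076660156)
plate s ((524.4419555664062, 47.620094299316406), (173.69970703125, 167.20333862304688), 41.4238395690918)
[[171, 156, 142], [171, 155, 141], [171, 156, 142], [170, 155, 141], [169, 154, 140], [168, 153, 139], [168, 154, 139], [168, 155, 143], [180, 175, 172], [209, 207, 209], [217, 217, 218], [217, 216, 216], [217, 216, 215], [217, 216, 215], [217, 212, 210], [214, 203, 198], [207, 195, 189], [202, 194, 188], [203, 195, 188], [204, 197, 191], [202, 199, 199], [213, 212, 214], [217, 216, 217], [218, 217, 217], [218, 217, 217], [217, 217, 219], [216, 215, 217], [209, 206, 206], [190, 180, 174], [177, 162, 149], [173, 159, 145], [171, 157, 143], [172, 158, 143], [172, 158, 143], [171, 157, 143], [171, 156, 142], [169, 154, 140], [169, 154, 140]]Traceback (most recent call last):
  File "<stdin>", line 30, in <module>
  File "<stdin>", line 24, in cost
  File "<stdin>", line 15, in poly
  File "h.py", line 10, in proj
    K,R,t=model(n); c=np.atleast_2d(P)@R.T+t; q=c@K.T; return q[:,:2]/q[:,2:]
          ~~~~~^^^
  File "h.py", line 4, in model
    m=vision.camera_model(n); R,_=cv2.Rodrigues(m['rvec']); return m['mtx'],R,np.asarray(m['tvec']).ravel()
ValueError: time passes only in moves, steps and waits
```

```bash
python3 - <<'E'
import re
s=open('h.py').read()
s=s.replace("def model(n):\n","import functools\n@functools.lru_cache(None)\ndef model(n):\n",1)
open('h.py','w').write(s)
E
cat > box.py <<'E'
from m import *
from scipy.optimize import minimize
def T(v,a): 
    c,s=np.cos(v[2]),np.sin(v[2]); a=np.asarray(a,float); return np.c_[v[0]+c*a[:,0]-s*a[:,1],v[1]+s*a[:,0]+c*a[:,1],a[:,2]]
def rect(cx,cy,hx,hy,z): return [(cx-hx,cy-hy,z),(cx+hx,cy-hy,z),(cx+hx,cy+hy,z),(cx-hx,cy+hy,z)]
if __name__=='__main__':
    p=np.load('pics/top0.npz')['p']
    f=lambda h,q:(q.sum(-1)>558)
    for th in(550,565,580):print('plate',mask_rect('top',p,(235,163,266,220),lambda h,q:(q.sum(-1)>th),.01))
    u0,v0,u1,v1=140,165,212,228
    g=cv2.resize(p[v0:v1,u0:u1],None,fx=S,fy=S,interpolation=cv2.INTER_CUBIC).astype(int).sum(-1)
    lit=(g>300)
    def poly(P):
        uv=(proj('top',P)-[u0,v0]+.5)*S-.5; m=np.zeros(lit.shape,np.uint8); cv2.fillPoly(m,[np.round(uv*16).astype(np.int32)],1,shift=4); return m
    def cost(v):
        m=np.zeros(lit.shape,np.uint8)
        out=poly(T(v,rect(0,0,.0745,.0825,.03)))
        for cx in(-.0365,.0365):
            for cy in(-.054,0,.054):
                m|=poly(T(v,rect(cx,cy,.035,.0255,.003)))&poly(T(v,rect(cx,cy,.035,.0255,.03)))
        return ((m!=lit)&(out>0)).sum()
    b=None
    for x in np.arange(.525,.548,.003):
      for y in np.arange(.27,.30,.003):
        for a in np.radians([-7,-5,-3]):
          c=cost((x,y,a)); b=min(b,(c,x,y,a)) if b else (c,x,y,a)
    r=minimize(cost,b[1:],method='Nelder-Mead',options=dict(initial_simplex=[np.array(b[1:])+d for d in([0,0,0],[.002,0,0],[0,.002,0],[0,0,.03])]))
    print('box',r.x[:2],np.degrees(r.x[2]),r.fun)
    for cx in(-.0365,.0365):
      for cy in(-.054,0,.054): print(cx,cy,T(r.x,[(cx,cy,.003)]).round(4))
E
python3 box.py
```

```text
plate ((527.4825439453125, 50.34296798706055), (64.6637954711914, 156.05780029296875), 83.65347290039062)
plate ((527.4700927734375, 50.34042739868164), (63.58327865600586, 154.97195434570312), 83.66277313232422)
plate ((527.4580078125, 50.342376708984375), (62.432411193847656, 153.93560791015625), 83.7233657836914)
box [0.53700838 0.28427525] -4.502145682268735 5342.0
-0.0365 -0.054 [[0.4964 0.2333 0.003 ]]
-0.0365 0 [[0.5006 0.2871 0.003 ]]
-0.0365 0.054 [[0.5049 0.341  0.003 ]]
0.0365 -0.054 [[0.5692 0.2276 0.003 ]]
0.0365 0 [[0.5734 0.2814 0.003 ]]
0.0365 0.054 [[0.5776 0.3352 0.003 ]]
```

```bash
python3 - <<'E'
from m import *
c,s=np.cos(np.radians(-6.3)),np.sin(np.radians(-6.3))
for n in('top','scene'):
    z=np.load('pics/%s0.npz'%n); w=cloud(n,z['d']); p=z['p']
    x=w[...,0]-.5275;y=w[...,1]-.0503
    X=(c*x+s*y)*1000;Y=(-s*x+c*y)*1000;Z=w[...,2]*1000
    m=(abs(X)<95)&(abs(Y)<40)&(Z>16)
    print(n,m.sum())
    a=np.c_[X[m],Y[m],Z[m],p[m]].round(0).astype(int)
    a=a[np.argsort(a[:,0])]
    print(a[::max(1,len(a)//90)].tolist())
E
```

```text
top 329
[[-77, -22, 19, 207, 206, 210], [-73, 19, 17, 207, 198, 192], [-71, 2, 128, 95, 85, 81], [-70, -13, 16, 216, 215, 223], [-69, 2, 130, 74, 68, 64], [-69, -7, 132, 155, 153, 157], [-67, 16, 17, 201, 191, 186], [-66, 5, 130, 89, 82, 78], [-65, -4, 127, 87, 81, 79], [-64, -16, 16, 208, 206, 212], [-63, -1, 132, 73, 67, 62], [-62, 2, 125, 72, 65, 61], [-59, -1, 128, 67, 61, 57], [-59, 2, 129, 67, 60, 55], [-55, 5, 120, 77, 70, 65], [-53, -7, 109, 98, 89, 85], [-49, -7, 105, 101, 92, 86], [-48, -25, 19, 217, 215, 220], [-45, -4, 104, 79, 72, 67], [-42, 13, 20, 171, 163, 158], [-41, 10, 17, 128, 121, 117], [-41, 9, 49, 103, 96, 90], [-40, 9, 28, 102, 95, 91], [-40, -13, 62, 176, 167, 160], [-38, 12, 66, 150, 142, 135], [-37, -10, 62, 147, 137, 131], [-35, 19, 20, 190, 183, 178], [-34, -7, 60, 119, 110, 105], [-33, 9, 59, 144, 135, 129], [-32, -4, 69, 136, 128, 122], [-32, 2, 68, 128, 120, 114], [-31, 19, 17, 188, 181, 176], [-31, 6, 61, 130, 122, 117], [-30, -19, 24, 206, 199, 194], [-28, -10, 63, 150, 141, 136], [-28, -16, 63, 180, 172, 168], [-28, -4, 65, 165, 156, 151], [-27, 12,
[... 4072 characters left out ...]
, [36, -8, 18, 97, 90, 83], [36, -8, 26, 95, 87, 80], [36, -18, 32, 105, 97, 88], [38, -16, 25, 91, 88, 81], [39, 1, 42, 103, 72, 31], [39, -14, 39, 165, 157, 144], [40, -3, 40, 106, 77, 40], [42, 5, 57, 158, 151, 138], [43, -4, 54, 75, 73, 69], [45, -16, 22, 90, 86, 75], [46, -15, 37, 115, 108, 99], [47, -4, 49, 39, 41, 46], [47, -14, 28, 89, 83, 75], [49, -12, 45, 232, 162, 68], [50, -4, 59, 106, 102, 99], [52, -13, 44, 169, 114, 45], [53, -7, 44, 106, 74, 32], [54, -5, 57, 125, 118, 108], [56, -13, 39, 177, 170, 159], [58, -15, 35, 102, 96, 87], [60, -17, 43, 186, 182, 168], [62, -11, 39, 145, 132, 110], [64, -13, 28, 96, 90, 77], [65, -16, 41, 126, 116, 104], [67, -14, 31, 118, 108, 95]]
```

```bash
cat > plan.py <<'E'
import sys,numpy as np
from scipy.spatial.transform import Rotation as Ro
from workcell import bot
# usage: plan.py x y z yaw(deg) -> total shift in the tool frame at goal yaw (turn first), residual tilt
o=bot.get_obs(); R=Ro.from_quat(o['tool_rot']); p=o['eef_pos']
X=R.as_matrix()[:,0]; yaw=np.degrees(np.arctan2(X[1],X[0]))
print('t',round(o['clock'],2),'p',p.round(4),'yaw',yaw.round(2),'z',R.as_matrix()[:,2].round(4),'F',o['ft_force'].round(1),'w',round(o['grip_width'],4),'j',o['joint_pos'].round(2))
if len(sys.argv)>4:
    g=np.array([float(v) for v in sys.argv[1:4]]); gy=float(sys.argv[4])
    d=g-p; n=int(np.ceil(np.linalg.norm(d)/.041))
    def sh(y): c,s=np.cos(np.radians(y)),np.sin(np.radians(y)); return np.array([c*d[0]+s*d[1],s*d[0]-c*d[1],-d[2]])
    ty=-((gy-yaw+180)%360-180)
    print('turn z',round(ty,2),'n',n,'shift now',sh(yaw).round(4),'shift at goal yaw',sh(gy).round(4))
E
python3 plan.py .498 .0535 .27 83.7
```

```text
t 0.1 p [0.1148 0.4862 0.3031] yaw 76.72 z [-4.0e-04 -1.9e-03 -1.0e+00] F [ 1.1 -0.5  0.5] w 0.0855 j [ 1.34  0.24  0.    1.34 -0.    1.57]
turn z -6.98 n 15 shift now [-0.3331  0.4724  0.0331] shift at goal yaw [-0.388   0.4284  0.0331]
```

Call:
drive_tool --steps '[0, 0, 0, 0, 0, -7, 1, -0.026, 0.0286, 0.002, 0, 0, 0, 1, -0.026, 0.0286, 0.002, 0, 0, 0, 1, -0.026, 0.0286, 0.002, 0, 0, 0, 1, -0.026, 0.0286, 0.002, 0, 0, 0, 1, -0.026, 0.0286, 0.002, 0, 0, 0, 1, -0.026, 0.0286, 0.002, 0, 0, 0, 1, -0.026, 0.0286, 0.002, 0, 0, 0, 1]'

```text
clock: 0.77
eef_pos: [0.2945, 0.2821, 0.2896]
tool_rot: [0.745, 0.668, -0.0, 0.0]
ft_force: [1.6, 0.7, -0.5]
grip_width: 0.0001
```

Call:
drive_tool --steps '[-0.026, 0.0286, 0.002, 0, 0, 0, 1, -0.026, 0.0286, 0.002, 0, 0, 0, 1, -0.026, 0.0286, 0.002, 0, 0, 0, 1, -0.026, 0.0286, 0.002, 0, 0, 0, 1, -0.026, 0.0286, 0.002, 0, 0, 0, 1, -0.026, 0.0286, 0.002, 0, 0, 0, 1, -0.026, 0.0286, 0.002, 0, 0, 0, 1, -0.024, 0.028, 0.002, 0, 0, 0, 1]'

```text
clock: 1.43
eef_pos: [0.4989, 0.0521, 0.2734]
tool_rot: [0.745, 0.667, -0.0, -0.0]
ft_force: [0.2, 1.2, 0.3]
grip_width: -0.0005
```

```bash
python3 plan.py .498 .0535 .195 83.7
```

```text
t 1.43 p [0.4989 0.0521 0.2734] yaw 83.67 z [-8.e-04 -1.e-04 -1.e+00] F [0.2 1.2 0.3] w -0.0005 j [ 0.1   0.26 -0.05  1.26  0.    0.21]
turn z -0.03 n 2 shift now [ 0.0013 -0.0011  0.0784] shift at goal yaw [ 0.0013 -0.0011  0.0784]
```

Call:
drive_tool --steps '[0.001, 0, 0.04, 0, 0, 0, 1, 0, 0, 0.038, 0, 0, 0, 1, 0, 0, 0, 0, 0, 0, 1]'

```text
clock: 1.68
eef_pos: [0.4936, 0.0536, 0.1885]
tool_rot: [0.745, 0.667, -0.006, -0.004]
ft_force: [-2.5, 0.3, -0.7]
grip_width: -0.0001
```

```bash
cat > pic.py <<'E'
import sys
from h import *
n,u,v,r,s,f=sys.argv[1],*map(int,sys.argv[2:6]),sys.argv[6]
p,d=vision.camera(n); np.savez('pics/%s.npz'%f,p=p,d=d); crop(n,p,(u,v),(r,int(r*.75)),'pics/%s.png'%f,s)
E
python3 pic.py scene 255 180 60 6 s1; python3 plan.py
```

```text
t 1.73 p [0.4949 0.0543 0.192 ] yaw 83.67 z [-0.0111 -0.0012 -0.9999] F [-0.7  0.1  0.6] w 0.0 j [ 0.11  0.32 -0.19  1.07  0.    0.22]
```

View pics/s1.png

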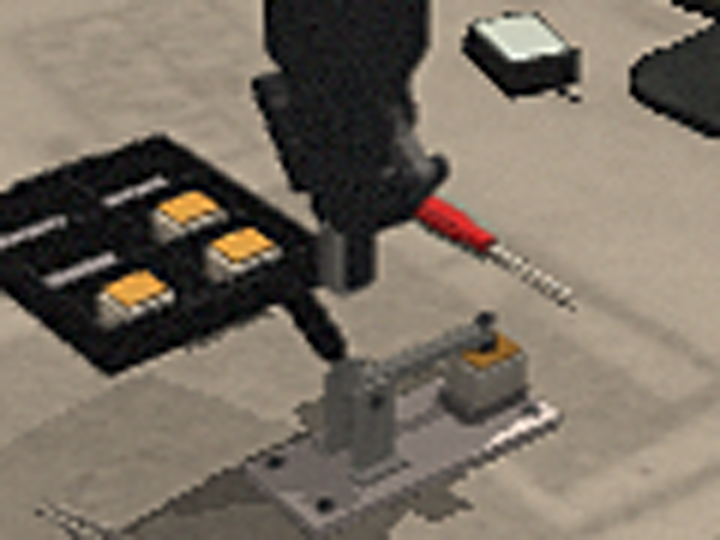

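Call:
drive_tool --steps '[0, -0.009, 0, 0, 0, 0, 1, 0, -0.009, 0, 0, 0, 0, 1, 0, -0.007, 0.003, 0, 0, 0, 1, 0, -0.007, 0.003, 0, 0, 0, 1, 0, -0.005, 0.004, 0, 0, 0, 1, 0, -0.0055, 0.004, 0, 0, 0, 1, 0, -0.0045, 0.005, 0, 0, 0, 1, 0, -0.0045, 0.005, 0, 0, 0, 1]'

```text
clock: 2.4
eef_pos: [0.4466, 0.061, 0.1718]
tool_rot: [0.745, 0.667, 0.0, -0.0]
ft_force: [1.1, 1.1, 1.8]
grip_width: -0.0001
```

```bash
python3 pic.py scene 255 180 60 6 s2; python3 plan.py
```

```text
t 2.45 p [0.4452 0.0609 0.1705] yaw 83.74 z [-0.0026  0.     -1.    ] F [-0.6  1.   0.1] w -0.0001 j [ 0.14  0.25 -0.35  0.97  0.    0.24]
```

View pics/s2.png

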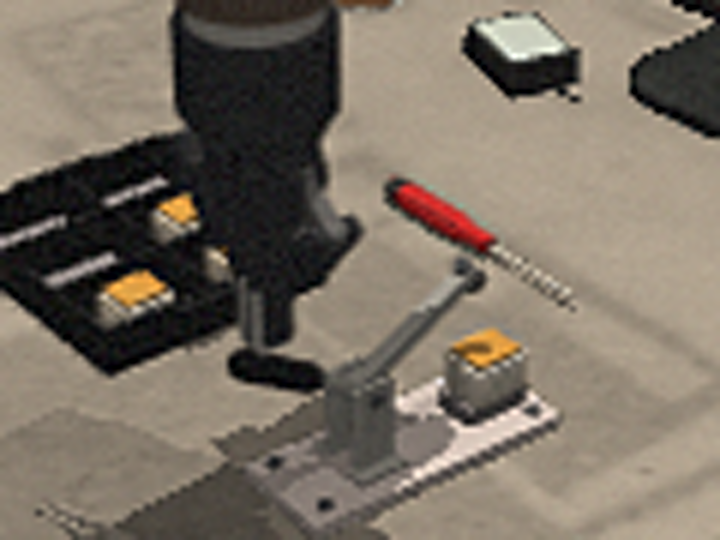

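Call:
drive_tool --steps '[0, -0.0035, 0.006, 0, 0, 0, 1, 0, -0.0035, 0.006, 0, 0, 0, 1, 0, -0.0025, 0.006, 0, 0, 0, 1, 0, -0.0025, 0.006, 0, 0, 0, 1, 0, -0.001, 0.0065, 0, 0, 0, 1, 0, -0.0015, 0.0065, 0, 0, 0, 1, 0, -0.007, 0.001, 0, 0, 0, 1, 0, -0.007, 0.001, 0, 0, 0, 1]'

```text
clock: 3.12
eef_pos: [0.4184, 0.0637, 0.1324]
tool_rot: [0.745, 0.667, -0.0, -0.0]
ft_force: [0.4, -0.6, 1.3]
grip_width: -0.0
```

Call:
drive_tool --steps '[0, 0, 0.006, 0, 0, 0, 1, 0, 0, 0.006, 0, 0, 0, 1, 0, 0, 0.006, 0, 0, 0, 1, 0, 0.001, 0.004, 0, 0, 0, 1, 0, 0.001, 0.002, 0, 0, 0, 1, 0, 0, 0.001, 0, 0, 0, 1]'

```text
clock: 3.62
eef_pos: [0.4204, 0.0635, 0.1072]
tool_rot: [0.745, 0.667, -0.001, -0.001]
ft_force: [-2.5, -0.2, 0.2]
grip_width: 0.0002
```

```bash
python3 pic.py scene 255 180 60 6 s3; python3 plan.py
```

```text
t 3.67 p [0.4204 0.0635 0.1072] yaw 83.71 z [-1.6e-03 -1.0e-04 -1.0e+00] F [-1.2 -0.6  0.1] w -0.0002 j [ 0.15  0.3  -0.49  0.78  0.    0.26]
```

View pics/s3.png

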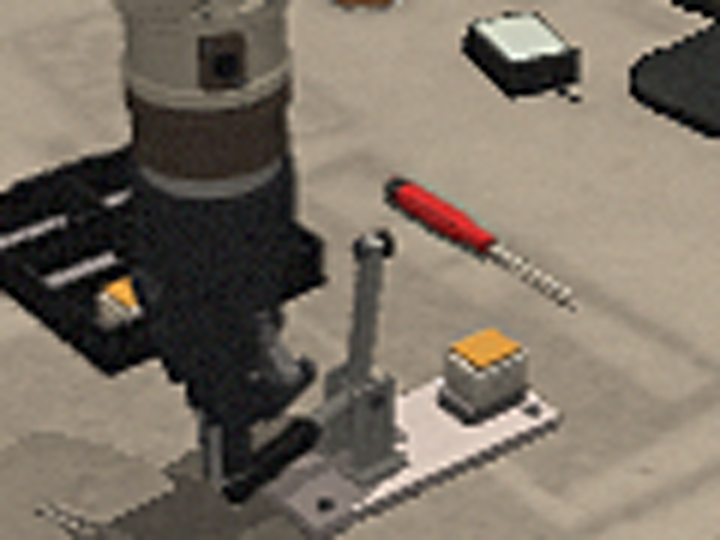

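Call:
drive_tool --steps '[0, 0, 0.0015, 0, 0, 0, 1, 0, 0, 0.0015, 0, 0, 0, 1, 0, 0, 0, 0, 0, 0, 1]'

```text
clock: 3.92
eef_pos: [0.4211, 0.0636, 0.1049]
tool_rot: [0.745, 0.667, 0.0, 0.0]
ft_force: [-0.2, 0.1, 0.6]
grip_width: 0.0002
```

Call:
drive_tool --steps '[0, 0, 0.0015, 0, 0, 0, 1, 0, 0, 0, 0, 0, 0, 1]'

```text
clock: 4.08
eef_pos: [0.4213, 0.0636, 0.1035]
tool_rot: [0.745, 0.667, 0.0, 0.0]
ft_force: [0.6, -0.6, 1.0]
grip_width: 0.0003
```

Call:
drive_tool --steps '[0, 0, 0.0015, 0, 0, 0, 1, 0, 0, 0, 0, 0, 0, 1]'

```text
clock: 4.25
eef_pos: [0.4216, 0.0636, 0.1025]
tool_rot: [0.745, 0.667, 0.001, 0.001]
ft_force: [-0.4, -0.5, 7.0]
grip_width: 0.0001
```

Force is starting to rise; I press a little further to make sure it has reached the stop.

Call:
drive_tool --steps '[0, 0, 0.001, 0, 0, 0, 1, 0, 0, 0, 0, 0, 0, 1]'

```text
clock: 4.42
eef_pos: [0.4217, 0.0635, 0.1021]
tool_rot: [0.745, 0.667, 0.001, 0.001]
ft_force: [-2.4, -0.9, 12.2]
grip_width: 0.0001
```

Call:
drive_tool --steps '[0, 0, 0.001, 0, 0, 0, 1, 0, 0, 0, 0, 0, 0, 1]'

```text
clock: 4.58
eef_pos: [0.4218, 0.0635, 0.1018]
tool_rot: [0.745, 0.667, 0.001, 0.001]
ft_force: [-4.4, -1.5, 18.1]
grip_width: 0.0003
```

Call:
drive_tool --steps '[0, 0, -0.015, 0, 0, 0, 1, 0, 0, -0.035, 0, 0, 0, 1, 0, 0, -0.04, 0, 0, 0, 1, 0, 0, -0.04, 0, 0, 0, 0.5, 0, 0, -0.03, 0, 0, 0, 0, 0, 0, 0, 0, 0, 0, 0]'

```text
clock: 5.08
eef_pos: [0.4243, 0.0642, 0.2664]
tool_rot: [0.745, 0.667, 0.006, 0.004]
ft_force: [0.9, 1.2, -0.1]
grip_width: 0.0361
```

```bash
python3 pic.py scene 255 180 60 6 s4; python3 plan.py .5777 .0445 .26 83.7
```

```text
t 5.13 p [0.4231 0.064  0.2635] yaw 83.72 z [ 0.0088  0.0015 -1.    ] F [-0.4  0.3 -0.8] w 0.042 j [ 0.15  0.12 -0.26  1.19  0.    0.26]
turn z 0.02 n 4 shift now [-0.0025  0.1558  0.0035] shift at goal yaw [-0.0024  0.1558  0.0035]
```

View pics/s4.png

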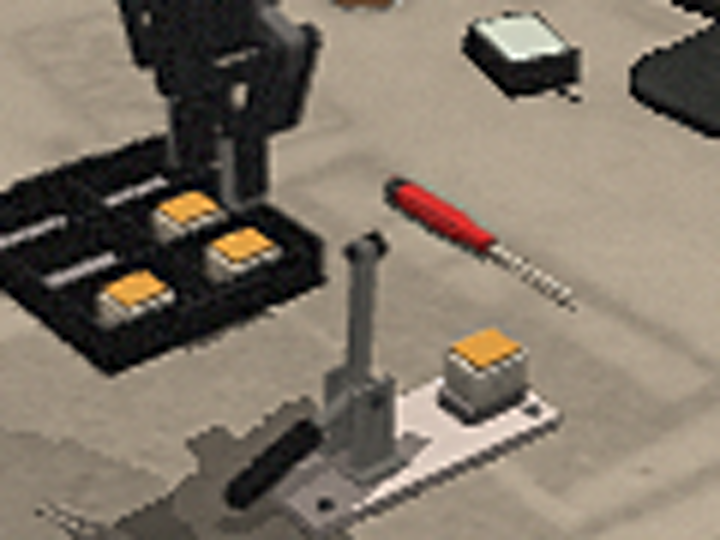

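```bash
python3 - <<'E'
from m import *
amb=lambda h,q:(h[...,0]>10)&(h[...,0]<28)&(h[...,1]>115)&(h[...,2]>120)
p=np.load('pics/s4.npz')['p']
print(mask_rect('scene',p,(265,185,290,205),amb,.046))
p,d=vision.camera('top'); np.savez('pics/t4.npz',p=p,d=d)
print(mask_rect('top',p,(240,160,264,185),amb,.046))
E
```

```text
((575.8555297851562, 41.033912658691406), (26.960901260375977, 30.895816802978516), 86.56617736816406)Traceback (most recent call last):
  File "<stdin>", line 6, in <module>
  File "m.py", line 7, in mask_rect
    k,l,st,c=cv2.connectedComponentsWithStats(m); i=1+np.argmax(st[1:,4])
                                                      ~~~~~~~~~^^^^^^^^^^
    return _wrapfunc(a, 'argmax', axis=axis, out=out, **kwds)
    return bound(*args, **kwds)
ValueError: attempt to get argmax of an empty sequence
```

Call:
drive_tool --steps '[-0.001, 0.039, 0, 0, 0, 0, -0.3, -0.001, 0.039, 0, 0, 0, 0, -0.3, -0.0005, 0.039, 0, 0, 0, 0, -0.3, -0.0005, 0.038, 0, 0, 0, 0, -0.3, 0, 0, 0, 0, 0, 0, -0.3, 0, 0, 0, 0, 0, 0, -0.3]'

```text
clock: 5.68
eef_pos: [0.575, 0.0432, 0.2555]
tool_rot: [0.745, 0.667, -0.003, -0.002]
ft_force: [-1.6, 0.1, 0.5]
grip_width: 0.0556
```

```bash
python3 plan.py .5772 .0435 .101 83.7; python3 pic.py scene 275 180 60 6 s5
```

```text
t 5.68 p [0.575  0.0432 0.2555] yaw 83.67 z [-6.5e-03 -4.0e-04 -1.0e+00] F [-1.6  0.1  0.5] w 0.0556 j [0.08 0.42 0.13 1.29 0.   0.19]
turn z -0.03 n 4 shift now [0.0005 0.0022 0.1545] shift at goal yaw [0.0005 0.0022 0.1545]
```

View pics/s5.png

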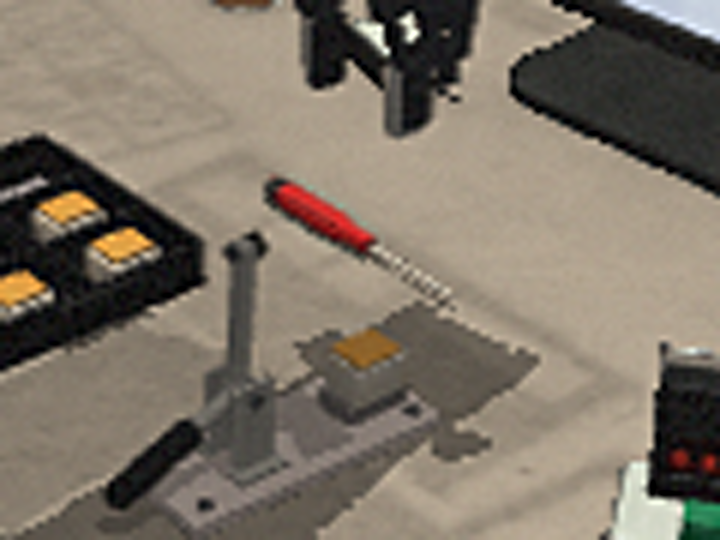

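Call:
drive_tool --steps '[0, 0, 0.038, 0, 0, 0, -0.3, 0, 0, 0.035, 0, 0, 0, -0.3, 0, 0, 0.03, 0, 0, 0, -0.3, 0, 0, 0.025, 0, 0, 0, -0.3, 0, 0, 0.015, 0, 0, 0, -0.3, 0, 0, 0.009, 0, 0, 0, -0.3, 0, 0, 0, 0, 0, 0, -0.3, 0, 0, 0, 0, 0, 0, -0.3]'

```text
clock: 6.4
eef_pos: [0.5738, 0.0438, 0.1083]
tool_rot: [0.745, 0.667, -0.0, -0.0]
ft_force: [-0.2, -0.4, 0.2]
grip_width: 0.0558
```

```bash
python3 plan.py .5772 .0435 .101 83.7; python3 pic.py scene 275 180 60 6 s6
```

```text
t 6.4 p [0.5738 0.0438 0.1083] yaw 83.74 z [-5.e-04 -0.e+00 -1.e+00] F [-0.2 -0.4  0.2] w 0.0558 j [ 0.08  0.54 -0.09  0.94  0.    0.19]
turn z 0.04 n 1 shift now [0.     0.0034 0.0073] shift at goal yaw [0.     0.0034 0.0073]
```

View pics/s6.png

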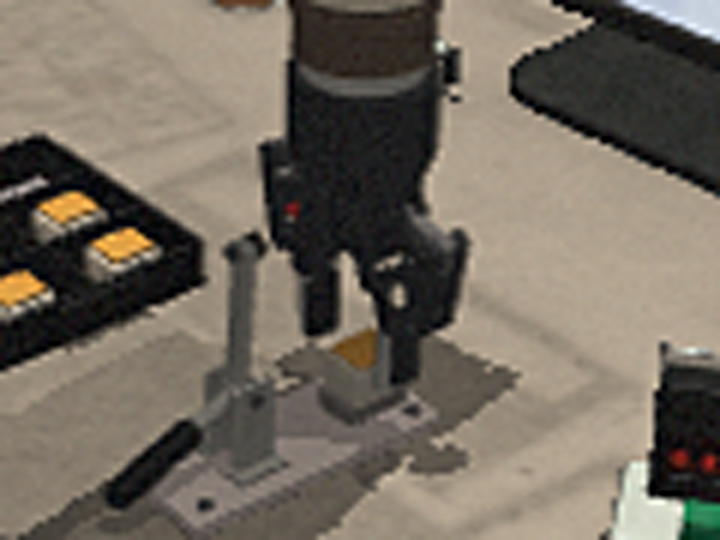

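Call:
drive_tool --steps '[0, 0.003, 0.0065, 0, 0, 0, -0.3, 0, 0, 0, 0, 0, 0, 0.2, 0, 0, 0, 0, 0, 0, 1, 0, 0, 0, 0, 0, 0, 1, 0, 0, 0, 0, 0, 0, 1, 0, 0, 0, 0, 0, 0, 1]'

```text
clock: 6.95
eef_pos: [0.5781, 0.0434, 0.1022]
tool_rot: [0.745, 0.667, 0.001, 0.001]
ft_force: [-1.2, -0.3, 3.4]
grip_width: 0.0264
```

```bash
python3 plan.py .5049 .341 .22 83.7
```

```text
t 6.95 p [0.5781 0.0434 0.1022] yaw 83.72 z [ 1.7e-03  1.0e-04 -1.0e+00] F [-1.2 -0.3  3.4] w 0.0264 j [ 0.07  0.55 -0.08  0.93 -0.    0.18]
turn z 0.02 n 9 shift now [ 0.2878 -0.1054 -0.1178] shift at goal yaw [ 0.2878 -0.1054 -0.1178]
```

Call:
drive_tool --steps '[0, 0, -0.01, 0, 0, 0, 1, 0, 0, -0.03, 0, 0, 0, 1, 0, 0, -0.038, 0, 0, 0, 1, 0, 0, -0.04, 0, 0, 0, 1, 0, 0, -0.03, 0, 0, 0, 1, 0.02, -0.006, 0, 0, 0, 0, 1, 0.036, -0.013, 0, 0, 0, 0, 1, 0.036, -0.013, 0, 0, 0, 0, 1]'

```text
clock: 7.62
eef_pos: [0.556, 0.1382, 0.251]
tool_rot: [0.746, 0.666, 0.001, 0.0]
ft_force: [0.0, 0.7, -0.2]
grip_width: 0.0265
```

Call:
drive_tool --steps '[0.036, -0.013, 0, 0, 0, 0, 1, 0.036, -0.013, 0, 0, 0, 0, 1, 0.036, -0.013, 0, 0, 0, 0, 1, 0.036, -0.013, 0, 0, 0, 0, 1, 0.036, -0.013, 0, 0, 0, 0, 1, 0.016, -0.008, 0, 0, 0, 0, 1, 0, 0, 0, 0, 0, 5, 1, 0, 0, 0, 0, 0, 7, 1]'

```text
clock: 8.28
eef_pos: [0.5035, 0.3429, 0.2494]
tool_rot: [0.811, 0.585, -0.0, 0.0]
ft_force: [-0.2, -0.2, -0.3]
grip_width: 0.0265
```

Call:
drive_tool --steps '[0, 0, 0, 0, 0, 7, 1, 0, 0, 0, 0, 0, 7, 1, 0, 0, 0, 0, 0, 7, 1, 0, 0, 0, 0, 0, 7, 1, 0, 0, 0, 0, 0, 7, 1, 0, 0, 0, 0, 0, 7, 1, 0, 0, 0, 0, 0, 7, 1, 0, 0, 0, 0, 0, 7, 1]'

```text
clock: 8.95
eef_pos: [0.5044, 0.3409, 0.2497]
tool_rot: [0.991, 0.134, -0.0, 0.0]
ft_force: [-0.2, 0.4, -0.5]
grip_width: 0.0263
```

Call:
drive_tool --steps '[0, 0, 0, 0, 0, 7, 1, 0, 0, 0, 0, 0, 7, 1, 0, 0, 0, 0, 0, 6, 1, 0, 0, 0, 0, 0, 0, 1]'

```text
clock: 9.28
eef_pos: [0.5045, 0.341, 0.2497]
tool_rot: [0.999, -0.038, -0.0, 0.0]
ft_force: [0.9, -1.2, -0.4]
grip_width: 0.0263
```

```bash
python3 plan.py .5049 .341 .105 -4.5; python3 pic.py scene 225 155 64 6 s7
```

```text
t 9.28 p [0.5045 0.341  0.2497] yaw -4.37 z [-4.e-04 -2.e-04 -1.e+00] F [ 0.9 -1.2 -0.4] w 0.0263 j [0.59 0.48 0.22 1.3  0.   2.24]
turn z 0.13 n 4 shift now [ 4.000e-04 -1.000e-04  1.447e-01] shift at goal yaw [ 4.000e-04 -1.000e-04  1.447e-01]
```

View pics/s7.png

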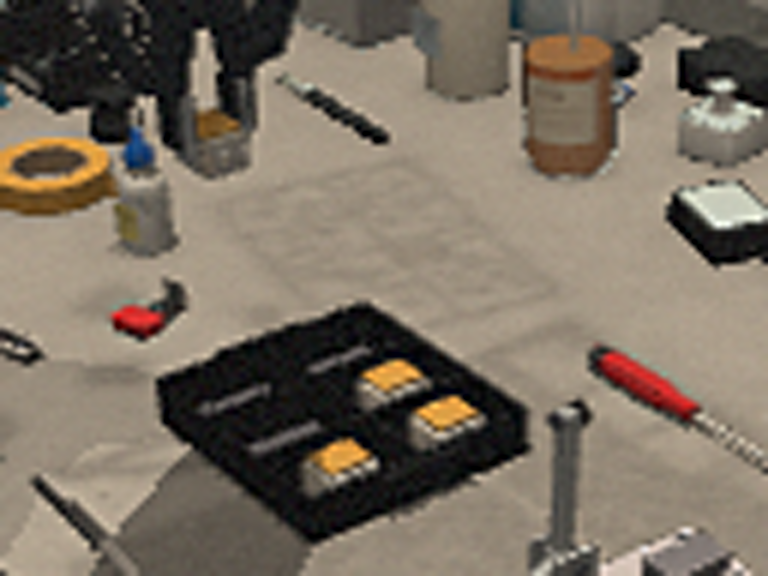

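Call:
drive_tool --steps '[0, 0, 0.038, 0, 0, 0, 1, 0, 0, 0.038, 0, 0, 0, 1, 0, 0, 0.03, 0, 0, 0, 1, 0, 0, 0.02, 0, 0, 0, 1, 0, 0, 0.01, 0, 0, 0, 1, 0, 0, 0.006, 0, 0, 0, 1, 0, 0, 0, 0, 0, 0, 1]'

```text
clock: 9.92
eef_pos: [0.5044, 0.341, 0.1068]
tool_rot: [0.999, -0.037, -0.001, 0.0]
ft_force: [0.1, -0.2, -0.0]
grip_width: 0.0261
```

```bash
python3 plan.py .5049 .341 .0862 -4.5; python3 pic.py scene 225 155 64 6 s8
```

```text
t 9.92 p [0.5044 0.341  0.1068] yaw -4.22 z [-1.2e-03 -8.0e-04 -1.0e+00] F [ 0.1 -0.2 -0. ] w 0.0261 j [0.59 0.6  0.02 0.99 0.   2.24]
turn z 0.28 n 1 shift now [ 0.0004 -0.0001  0.0206] shift at goal yaw [ 0.0004 -0.0001  0.0206]
```

View pics/s8.png

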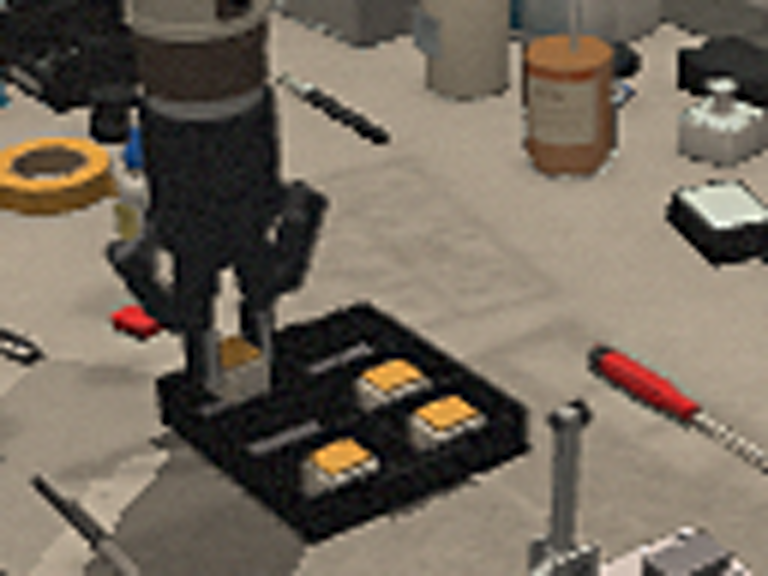

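Call:
drive_tool --steps '[0, 0, 0.008, 0, 0, 0, 1, 0, 0, 0.007, 0, 0, 0, 1, 0, 0, 0.003, 0, 0, 0, 1, 0, 0, 0.001, 0, 0, 0, 1, 0, 0, 0, 0, 0, 0, 1]'

```text
clock: 10.38
eef_pos: [0.5045, 0.341, 0.0882]
tool_rot: [0.999, -0.037, -0.0, 0.0]
ft_force: [0.5, -0.0, 0.1]
grip_width: 0.0262
```

Call:
drive_tool --steps '[0, 0, 0.0015, 0, 0, 0, 1, 0, 0, 0.0005, 0, 0, 0, 1, 0, 0, 0, 0, 0, 0, 1]'

```text
clock: 10.63
eef_pos: [0.5047, 0.3412, 0.0865]
tool_rot: [0.999, -0.037, 0.0, -0.0]
ft_force: [0.6, -0.5, -0.9]
grip_width: 0.0264
```

Call:
drive_tool --steps '[0, 0, 0.001, 0, 0, 0, 1, 0, 0, 0, 0, 0, 0, 1]'

```text
clock: 10.8
eef_pos: [0.5047, 0.3411, 0.0854]
tool_rot: [0.999, -0.037, 0.0, -0.0]
ft_force: [0.3, 0.4, -0.3]
grip_width: 0.0265
```

Call:
drive_tool --steps '[0, 0, 0.001, 0, 0, 0, 1, 0, 0, 0, 0, 0, 0, 1]'

```text
clock: 10.97
eef_pos: [0.5047, 0.3411, 0.0853]
tool_rot: [0.999, -0.037, 0.0, -0.0]
ft_force: [-1.3, -0.1, 3.9]
grip_width: 0.0264
```

Call:
drive_tool --steps '[0, 0, 0, 0, 0, 0, 0.3, 0, 0, 0, 0, 0, 0, 0.22, 0, 0, 0, 0, 0, 0, 0.2, 0, 0, -0.004, 0, 0, 0, 0.2, 0, 0, -0.015, 0, 0, 0, 0.2, 0, 0, -0.03, 0, 0, 0, 0.2, 0, 0, -0.04, 0, 0, 0, 0, 0, 0, -0.04, 0, 0, 0, -0.3]'

```text
clock: 11.63
eef_pos: [0.5039, 0.3406, 0.2137]
tool_rot: [0.999, -0.037, -0.001, 0.001]
ft_force: [0.7, 0.8, 1.1]
grip_width: 0.0536
```

```bash
python3 plan.py .455 -.2223 .22 -96; python3 pic.py scene 225 155 64 6 s9
```

```text
t 11.63 p [0.5039 0.3406 0.2137] yaw -4.28 z [-0.0027 -0.0018 -1.    ] F [0.7 0.8 1.1] w 0.0536 j [0.59 0.51 0.16 1.22 0.   2.24]
turn z 91.72 n 14 shift now [-0.0067  0.5649 -0.0063] shift at goal yaw [ 0.5649 -0.0102 -0.0063]
```

View pics/s9.png

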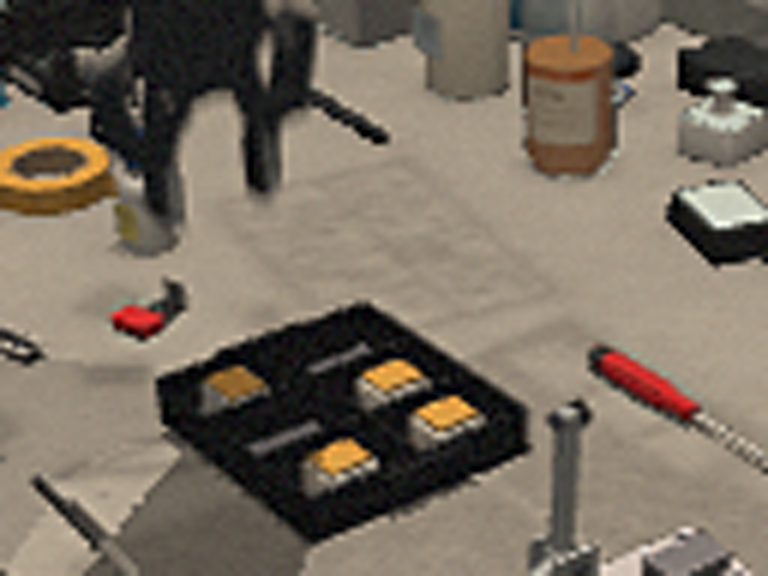

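Call:
drive_tool --steps '[0, 0, -0.04, 0, 0, 0, -0.3, 0, 0.02, -0.01, 0, 0, 0, -0.3, 0, 0.04, 0, 0, 0, 0, -0.3, 0, 0.04, 0, 0, 0, 0, -0.3, 0, 0.04, 0, 0, 0, 0, -0.3, 0, 0.04, 0, 0, 0, 0, -0.3, 0, 0.04, 0, 0, 0, 0, -0.3, 0, 0.04, 0, 0, 0, 0, -0.3]'

```text
clock: 12.35
eef_pos: [0.4848, 0.0802, 0.2636]
tool_rot: [0.999, -0.037, 0.0, -0.0]
ft_force: [0.1, -0.4, -0.3]
grip_width: 0.0555
```

Call:
drive_tool --steps '[0, 0.04, 0, 0, 0, 0, -0.3, 0, 0.04, 0, 0, 0, 0, -0.3, 0, 0.04, 0, 0, 0, 0, -0.3, 0, 0.04, 0, 0, 0, 0, -0.3, 0, 0.04, 0, 0, 0, 0, -0.3, 0, 0.04, 0, 0, 0, 0, -0.3, -0.003, 0.04, 0, 0, 0, 0, -0.3, -0.003, 0.025, 0, 0, 0, 0, -0.3]'

```text
clock: 13.02
eef_pos: [0.4559, -0.2253, 0.2636]
tool_rot: [0.999, -0.039, 0.0, 0.001]
ft_force: [0.3, -0.1, 0.7]
grip_width: 0.0555
```

Call:
drive_tool --steps '[0, 0, 0, 0, 0, 7, -0.3, 0, 0, 0, 0, 0, 7, -0.3, 0, 0, 0, 0, 0, 7, -0.3, 0, 0, 0, 0, 0, 7, -0.3, 0, 0, 0, 0, 0, 7, -0.3, 0, 0, 0, 0, 0, 7, -0.3, 0, 0, 0, 0, 0, 7, -0.3, 0, 0, 0, 0, 0, 7, -0.3]'

```text
clock: 13.68
eef_pos: [0.4565, -0.2219, 0.2635]
tool_rot: [0.863, -0.505, 0.0, -0.0]
ft_force: [0.0, 0.0, 0.5]
grip_width: 0.0554
```

Call:
drive_tool --steps '[0, 0, 0, 0, 0, 7, -0.3, 0, 0, 0, 0, 0, 7, -0.3, 0, 0, 0, 0, 0, 7, -0.3, 0, 0, 0, 0, 0, 7, -0.3, 0, 0, 0.03, 0, 0, 7, -0.3, 0, 0, 0.03, 0, 0, 0.5, -0.3, 0, 0, 0, 0, 0, 0, -0.3]'

```text
clock: 14.27
eef_pos: [0.4535, -0.2204, 0.1985]
tool_rot: [-0.671, 0.742, 0.005, -0.002]
ft_force: [-0.7, 0.8, -1.2]
grip_width: 0.0556
```

```bash
python3 plan.py .455 -.2223 .081 -96; python3 pic.py scene 325 235 64 6 s10
```

```text
t 14.27 p [ 0.4535 -0.2204  0.1985] yaw -95.78 z [-0.0087  0.0042 -1.    ] F [-0.7  0.8 -1.2] w 0.0556 j [-0.45  0.33 -0.16  1.09 -0.    2.79]
turn z 0.22 n 3 shift now [ 0.0018 -0.0017  0.1175] shift at goal yaw [ 0.0018 -0.0017  0.1175]
```

View pics/s10.png

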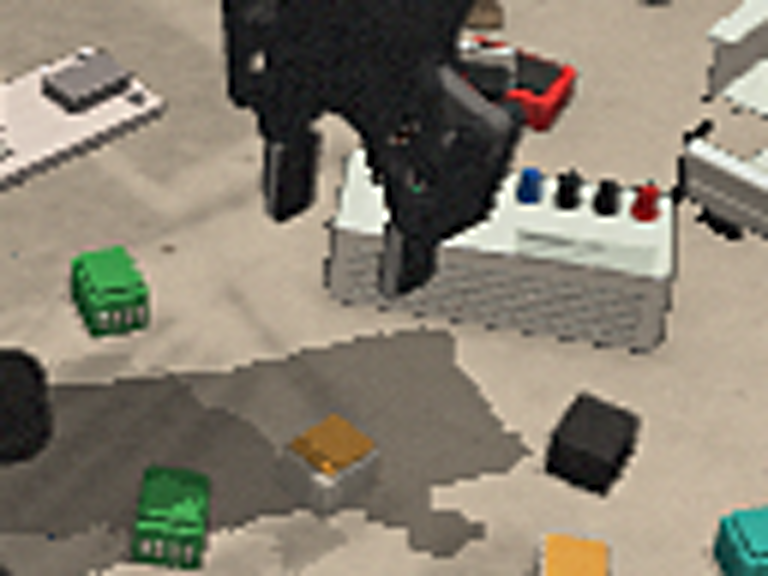

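```bash
python3 - <<'E'
from m import *
p=np.load('pics/top0.npz')['p'];s=np.load('pics/scene0.npz')['p'];s9=np.load('pics/s9.npz')['p'];s4=np.load('pics/s4.npz')['p']
for th in(70,90,115):
    amb=lambda h,q:(h[...,0]>8)&(h[...,0]<30)&(h[...,1]>th)&(h[...,2]>90)
    def pr(l,r): print(th,l,np.round(r[0],1),np.round(r[1],1),round(r[2],1))
    pr('a top',mask_rect('top',p,(325,190,352,216),amb,.026)); pr('b top',mask_rect('top',p,(358,180,385,208),amb,.026))
    for w in((165,175,185,196),(183,175,203,195),(183,197,203,217)): pr('st top',mask_rect('top',p,w,amb,.029))
    pr('a sc',mask_rect('scene',s,(305,250,330,273),amb,.026)); pr('b sc',mask_rect('scene',s,(345,270,370,295),amb,.026))
    for w in((217,162,231,173),(227,170,243,180),(208,177,225,188)): pr('st sc',mask_rect('scene',s,w,amb,.029))
    pr('c sc',mask_rect('scene',s4,(265,185,290,205),amb,.046))
    pr('c placed sc',mask_rect('scene',s9,(192,165,207,176),amb,.029))
a=[p[175:197,165:205],p[190:216,325:352],p[180:208,358:385]]
a=[cv2.copyMakeBorder(cv2.resize(x[:,:,::-1],None,fx=8,fy=8,interpolation=cv2.INTER_NEAREST),0,224-8*x.shape[0],0,5,0) for x in a]
cv2.imwrite('pics/cmp.png',np.hstack(a))
E
```

```text
70 a top [ 456.1 -221.4] [29.6 29.6] 83.9
70 b top [ 473.4 -331.4] [30.2 29. ] 35.3
70 st top [575.8 282.5] [27.1 30.2] 85.3
70 st top [571.4 228.8] [26.6 30.5] 84.9
70 st top [498.4 234.6] [25.8 30.3] 84.9
70 a sc [ 453.6 -223. ] [27.4 31.8] 86.2
70 b sc [ 471.2 -332.5] [33.1 25.4] 33.8
70 st sc [571.7 279. ] [31.3 32.7] 88.9
70 st sc [567.9 225.9] [31.  31.5] 84.4
70 st sc [495.5 231.7] [29.6 32.2] 88.4
70 c sc [576.1  41.4] [29.7 33.9] 86.8
70 c placed sc [500.6 335.9] [34.4 27.1] 86.6
90 a top [ 456.  -221.7] [25.9 26.3] 83.4
90 b top [ 473.3 -331.3] [27.1 26. ] 36.2
90 st top [575.9 282.8] [24.5 27.6] 85.2
90 st top [571.6 228.7] [23.4 27.8] 84.9
90 st top [498.6 234.5] [23.7 27.5] 84.9
90 a sc [ 453.5 -223.1] [26.5 31.2] 86.6
90 b sc [ 471.1 -332.5] [32.3 24.8] 34.1
90 st sc [572.5 279.9] [29.7 31.5] 87.0
90 st sc [568.2 226.3] [30.3 30.8] 84.0
90 st sc [495.7 232.2] [28.8 30.9] 85.8
90 c sc [576.1  41.2] [28.7 32.3] 86.0
90 c placed sc [501.  336.2] [33.8 26.5] 86.6
115 a top [ 456.3 -221.8] [21.7 23.7] 83.4
115 b top [ 473.4 -331.4] [24.  21.7] 36.3
115 st top [575.9 283.1] [20.7 24.3] 85.2
115 st top [571.6 228.8] [20.2 23.5] 84.8
115 st top [498.7 234.8] [20.  24.4] 84.8
115 a sc [ 453.3 -223. ] [25.8 30. ] 85.7
115 b sc [ 471.3 -332.6] [30.9 23.8] 34.5
115 st sc [572.8 280.1] [28.8 30.7] 88.3
115 st sc [568.6 226.7] [29.4 30.2] 84.0
115 st sc [496.1 232.4] [28.5 30.2] 85.0
115 c sc [575.8  41. ] [27.  31.1] 86.6
115 c placed sc [501.4 336.8] [32.5 25.7] 86.8
```

View pics/cmp.png

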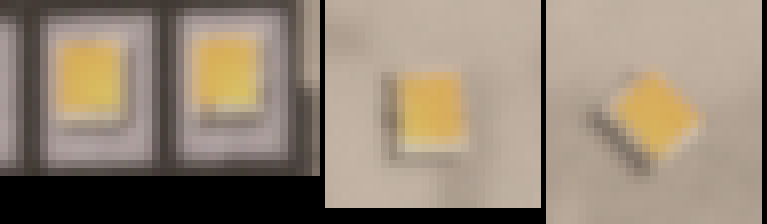

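Call:
drive_tool --steps '[0, 0, 0.035, 0, 0, 0, -0.3, 0, 0, 0.03, 0, 0, 0, -0.3, 0, 0, 0.025, 0, 0, 0, -0.3, 0, 0, 0.015, 0, 0, 0, -0.3, 0, 0, 0.006, 0, 0, 0, -0.3, 0, 0, 0, 0, 0, 0, -0.3, 0, 0, 0, 0, 0, 0, -0.3]'

```text
clock: 14.9
eef_pos: [0.4576, -0.2224, 0.0939]
tool_rot: [-0.671, 0.742, -0.001, 0.0]
ft_force: [0.0, -0.6, 0.2]
grip_width: 0.0555
```

```bash
python3 plan.py .455 -.2223 .081 -96; python3 pic.py scene 325 235 64 6 s11
```

```text
t 14.9 p [ 0.4576 -0.2224  0.0939] yaw -95.77 z [ 0.002 -0.001 -1.   ] F [ 0.  -0.6  0.2] w 0.0555 j [-0.45  0.45 -0.29  0.83 -0.    2.79]
turn z 0.23 n 1 shift now [0.0001 0.0026 0.0129] shift at goal yaw [0.0001 0.0026 0.0129]
```

View pics/s11.png

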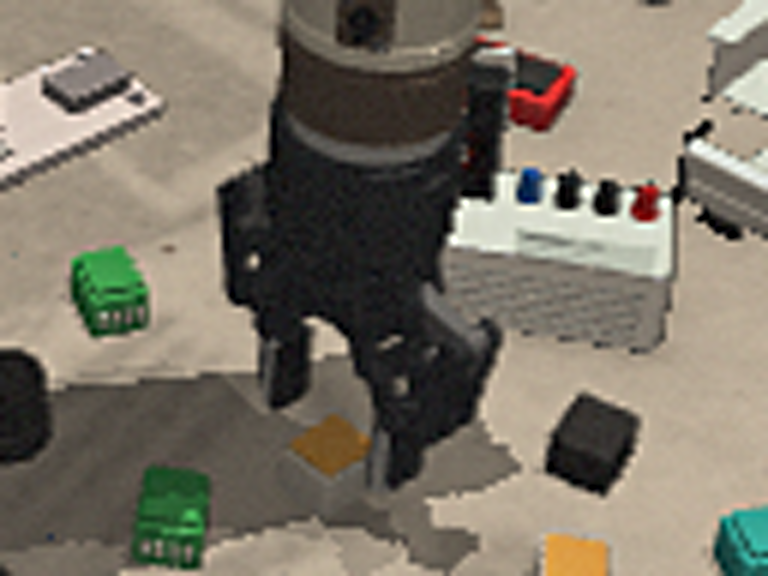

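Call:
drive_tool --steps '[0, 0.002, 0.006, 0, 0, 0, -0.3, 0, 0, 0.006, 0, 0, 0, -0.3, 0, 0, 0, 0, 0, 0, 0.2, 0, 0, 0, 0, 0, 0, 1, 0, 0, 0, 0, 0, 0, 1, 0, 0, 0, 0, 0, 0, 1, 0, 0, 0, 0, 0, 0, 1]'

```text
clock: 15.53
eef_pos: [0.4547, -0.2218, 0.0806]
tool_rot: [-0.671, 0.742, -0.0, 0.0]
ft_force: [-0.2, -0.1, 1.1]
grip_width: 0.0267
```

```bash
python3 plan.py .5776 .3352 .24 -4.5
```

```text
t 15.53 p [ 0.4547 -0.2218  0.0806] yaw -95.78 z [ 4.e-04 -2.e-04 -1.e+00] F [-0.2 -0.1  1.1] w 0.0267 j [-0.45  0.46 -0.31  0.79 -0.    2.79]
turn z -91.28 n 15 shift now [-0.5665 -0.0662 -0.1594] shift at goal yaw [ 0.0788 -0.5649 -0.1594]
```

Call:
drive_tool --steps '[0, 0, -0.015, 0, 0, 0, 1, 0, 0, -0.035, 0, 0, 0, 1, 0, 0, -0.04, 0, 0, 0, 1, 0, 0, -0.04, 0, 0, 0, 1, 0, 0, -0.04, 0, 0, 0, 1, -0.02, -0.002, -0.01, 0, 0, 0, 1, -0.038, -0.0045, 0, 0, 0, 0, 1, -0.038, -0.0045, 0, 0, 0, 0, 1]'

```text
clock: 16.2
eef_pos: [0.4759, -0.1273, 0.2622]
tool_rot: [-0.669, 0.743, -0.002, 0.001]
ft_force: [0.3, 0.4, -0.5]
grip_width: 0.0264
```

Call:
drive_tool --steps '[-0.038, -0.0045, 0, 0, 0, 0, 1, -0.038, -0.0045, 0, 0, 0, 0, 1, -0.038, -0.0045, 0, 0, 0, 0, 1, -0.038, -0.0045, 0, 0, 0, 0, 1, -0.038, -0.0045, 0, 0, 0, 0, 1, -0.038, -0.0045, 0, 0, 0, 0, 1, -0.038, -0.0045, 0, 0, 0, 0, 1, -0.038, -0.0045, 0, 0, 0, 0, 1]'

```text
clock: 16.87
eef_pos: [0.5259, 0.0549, 0.2686]
tool_rot: [0.729, -0.683, -0.034, -0.031]
ft_force: [-0.7, 0.1, -1.7]
grip_width: 0.0264
```

Call:
drive_tool --steps '[-0.038, -0.0045, 0, 0, 0, 0, 1, -0.038, -0.0045, 0, 0, 0, 0, 1, -0.038, -0.0045, 0, 0, 0, 0, 1, -0.038, -0.0045, 0, 0, 0, 0, 1, 0, 0, 0, 0, 0, -7, 1, 0, 0, 0, 0, 0, -7, 1, 0, 0, 0, 0, 0, -7, 1, 0, 0, 0, 0, 0, -7, 1]'

```text
clock: 17.53
eef_pos: [0.5386, 0.13, 0.2853]
tool_rot: [0.898, -0.434, -0.045, -0.06]
ft_force: [0.1, -0.5, 0.6]
grip_width: 0.0265
```

Call:
drive_tool --steps '[0, 0, 0, 0, 0, -7, 1, 0, 0, 0, 0, 0, -7, 1, 0, 0, 0, 0, 0, -7, 1, 0, 0, 0, 0, 0, -7, 1, 0, 0, 0, 0, 0, -7, 1, 0, 0, 0, 0, 0, -7, 1, 0, 0, 0, 0, 0, -7, 1, 0, 0, 0, 0, 0, -7, 1]'

```text
clock: 18.2
eef_pos: [0.5386, 0.1297, 0.2853]
tool_rot: [0.996, 0.038, -0.011, -0.074]
ft_force: [0.8, -0.3, -1.7]
grip_width: 0.0264
```

Call:
drive_tool --steps '[0, 0, 0, 0, 0, -7, 1, 0, 0, 0, 0, 0, 0, 1]'

```text
clock: 18.37
eef_pos: [0.5386, 0.1297, 0.2853]
tool_rot: [0.993, 0.097, -0.007, -0.074]
ft_force: [0.5, -0.3, -0.2]
grip_width: 0.0265
```

```bash
python3 plan.py .5776 .3352 .104 -4.5
```

```text
t 18.37 p [0.5386 0.1297 0.2853] yaw 11.14 z [-0.0284  0.1459 -0.9889] F [ 0.5 -0.3 -0.2] w 0.0265 j [0.17 0.36 0.11 1.33 0.15 1.55]
turn z 15.64 n 7 shift now [ 0.078  -0.1941  0.1813] shift at goal yaw [ 0.0227 -0.2079  0.1813]
```

```bash
cat > fix.py <<'E'
import sys,numpy as np
from scipy.spatial.transform import Rotation as Ro
from workcell import bot
o=bot.get_obs(); R=Ro.from_quat(o['tool_rot']); gy=np.radians(float(sys.argv[1]))
c,s=np.cos(gy),np.sin(gy); G=Ro.from_matrix(np.array([[c,s,0],[s,-c,0],[0,0,-1]]))
print('tool-frame rotvec deg',np.degrees((R.inv()*G).as_rotvec()).round(2))
E
python3 fix.py -4.5; python3 pic.py scene 256 150 120 3 s12
```

```text
tool-frame rotvec deg [-8.5   1.15 15.61]
```

View pics/s12.png

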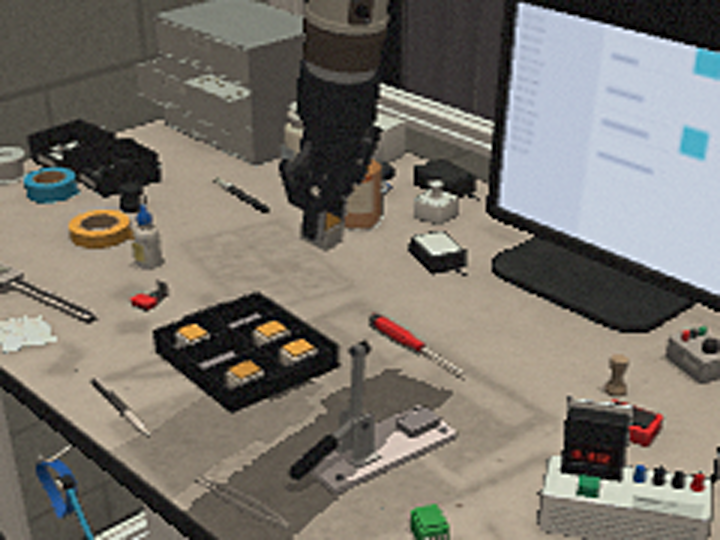

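Joint 6 reached its limit in transit, so the tool tilted. I level it in place, then go on.

Call:
drive_tool --steps '[0, 0, 0, -2.8, 0.4, 5.2, 1, 0, 0, 0, -2.8, 0.4, 5.2, 1, 0, 0, 0, -2.8, 0.4, 5.2, 1, 0, 0, 0, 0, 0, 0, 1, 0, 0, 0, 0, 0, 0, 1]'

```text
clock: 18.83
eef_pos: [0.5386, 0.1303, 0.2855]
tool_rot: [0.999, -0.039, 0.0, -0.001]
ft_force: [-0.1, 0.0, -1.1]
grip_width: 0.0265
```

```bash
python3 fix.py -4.5;python3 plan.py .5776 .3352 .26 -4.5
```

```text
tool-frame rotvec deg [-0.17 -0.03 -0.02]
t 18.83 p [0.5386 0.1303 0.2855] yaw -4.52 z [ 8.0e-04  2.9e-03 -1.0e+00] F [-0.1  0.  -1.1] w 0.0265 j [0.24 0.36 0.11 1.33 0.   1.89]
turn z -0.02 n 6 shift now [ 0.0227 -0.2074  0.0255] shift at goal yaw [ 0.0228 -0.2074  0.0255]
```

Call:
drive_tool --steps '[0.004, -0.035, 0.004, 0, 0, 0, 1, 0.004, -0.036, 0.004, 0, 0, 0, 1, 0.004, -0.036, 0.004, 0, 0, 0, 1, 0.004, -0.036, 0.004, 0, 0, 0, 1, 0.004, -0.036, 0.004, 0, 0, 0, 1, 0.003, -0.028, 0.004, 0, 0, 0, 1, 0, 0, 0, 0, 0, 0, 1, 0, 0, 0, 0, 0, 0, 1]'

```text
clock: 19.5
eef_pos: [0.578, 0.3353, 0.2604]
tool_rot: [0.999, -0.039, -0.001, -0.001]
ft_force: [0.3, -0.4, -0.2]
grip_width: 0.0265
```

```bash
python3 fix.py -4.5;python3 plan.py .5776 .3352 .105 -4.5
```

```text
tool-frame rotvec deg [-0.07  0.06  0.05]
t 19.5 p [0.578  0.3353 0.2604] yaw -4.45 z [-0.001   0.0013 -1.    ] F [ 0.3 -0.4 -0.2] w 0.0265 j [0.53 0.61 0.45 1.41 0.   2.17]
turn z 0.05 n 4 shift now [-0.0004  0.0002  0.1554] shift at goal yaw [-0.0004  0.0002  0.1554]
```

Call:
drive_tool --steps '[0, 0, 0.038, 0, 0, 0, 1, 0, 0, 0.038, 0, 0, 0, 1, 0, 0, 0.035, 0, 0, 0, 1, 0, 0, 0.025, 0, 0, 0, 1, 0, 0, 0.01, 0, 0, 0, 1, 0, 0, 0.006, 0, 0, 0, 1, 0, 0, 0, 0, 0, 0, 1, 0, 0, 0, 0, 0, 0, 1]'

```text
clock: 20.17
eef_pos: [0.5797, 0.3345, 0.1121]
tool_rot: [0.999, -0.041, 0.002, -0.002]
ft_force: [0.6, -0.2, 0.2]
grip_width: 0.0267
```

```bash
python3 plan.py .5776 .3352 .0842 -4.5; python3 pic.py scene 225 155 64 6 s13
```

```text
t 20.17 p [0.5797 0.3345 0.1121] yaw -4.64 z [ 0.0038  0.0036 -1.    ] F [ 0.6 -0.2  0.2] w 0.0267 j [0.52 0.7  0.22 1.08 0.   2.17]
turn z -0.14 n 1 shift now [-0.0022 -0.0005  0.0279] shift at goal yaw [-0.0022 -0.0005  0.0279]
```

View pics/s13.png

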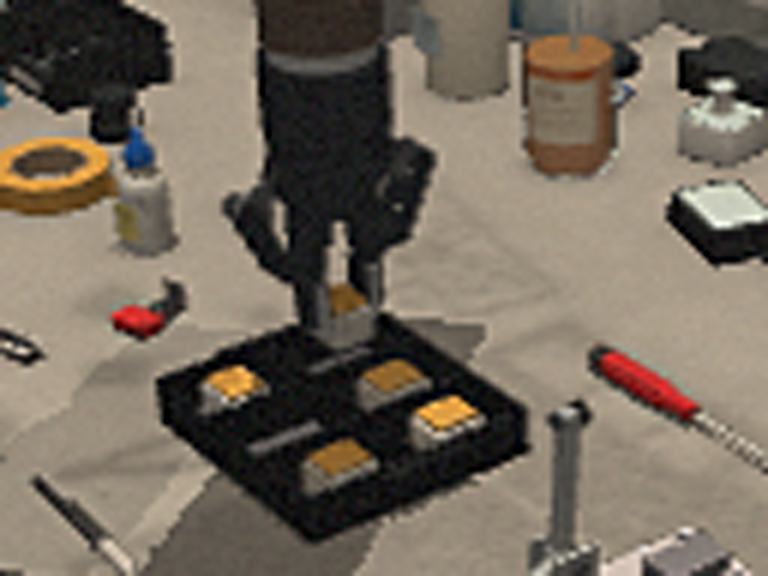

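Call:
drive_tool --steps '[0, 0, 0.009, 0, 0, 0, 1, 0, 0, 0.009, 0, 0, 0, 1, 0, 0, 0.004, 0, 0, 0, 1, 0, 0, 0.001, 0, 0, 0, 1, 0, 0, 0, 0, 0, 0, 1, 0, 0, 0, 0, 0, 0, 1]'

```text
clock: 20.72
eef_pos: [0.5785, 0.3347, 0.0868]
tool_rot: [0.999, -0.04, 0.0, -0.001]
ft_force: [-0.0, -0.4, -0.1]
grip_width: 0.0262
```

Call:
drive_tool --steps '[0, 0, 0.001, 0, 0, 0, 1, 0, 0, 0.001, 0, 0, 0, 1, 0, 0, 0, 0, 0, 0, 1]'

```text
clock: 20.97
eef_pos: [0.5786, 0.3346, 0.085]
tool_rot: [0.999, -0.04, 0.001, -0.001]
ft_force: [-0.1, 1.8, -0.9]
grip_width: 0.026
```

Call:
drive_tool --steps '[0, 0, 0.001, 0, 0, 0, 1, 0, 0, 0, 0, 0, 0, 1]'

```text
clock: 21.13
eef_pos: [0.5785, 0.3346, 0.0839]
tool_rot: [0.999, -0.04, 0.0, -0.001]
ft_force: [0.2, -0.2, -1.6]
grip_width: 0.0267
```

Call:
drive_tool --steps '[0, 0, 0.001, 0, 0, 0, 1, 0, 0, 0, 0, 0, 0, 1]'

```text
clock: 21.3
eef_pos: [0.5786, 0.3346, 0.0837]
tool_rot: [0.999, -0.04, 0.001, -0.001]
ft_force: [-1.4, -1.6, 3.3]
grip_width: 0.0263
```

Call:
drive_tool --steps '[0, 0, 0, 0, 0, 0, 0.3, 0, 0, 0, 0, 0, 0, 0.22, 0, 0, 0, 0, 0, 0, 0.2, 0, 0, -0.004, 0, 0, 0, 0.2, 0, 0, -0.015, 0, 0, 0, 0.2, 0, 0, -0.03, 0, 0, 0, 0.2, 0, 0, -0.04, 0, 0, 0, 0, 0, 0, -0.04, 0, 0, 0, -0.3]'

```text
clock: 21.97
eef_pos: [0.5776, 0.3339, 0.2122]
tool_rot: [0.999, -0.04, -0.001, -0.0]
ft_force: [1.1, 0.2, -0.1]
grip_width: 0.0534
```

```bash
python3 plan.py .4723 -.3319 .26 -4.5; python3 pic.py scene 225 155 64 6 s14
```

```text
t 21.97 p [0.5776 0.3339 0.2122] yaw -4.6 z [-1.6e-03  3.0e-04 -1.0e+00] F [ 1.1  0.2 -0.1] w 0.0534 j [0.52 0.62 0.35 1.3  0.   2.17]
turn z -0.1 n 17 shift now [-0.0515  0.6721 -0.0478] shift at goal yaw [-0.0527  0.672  -0.0478]
```

View pics/s14.png

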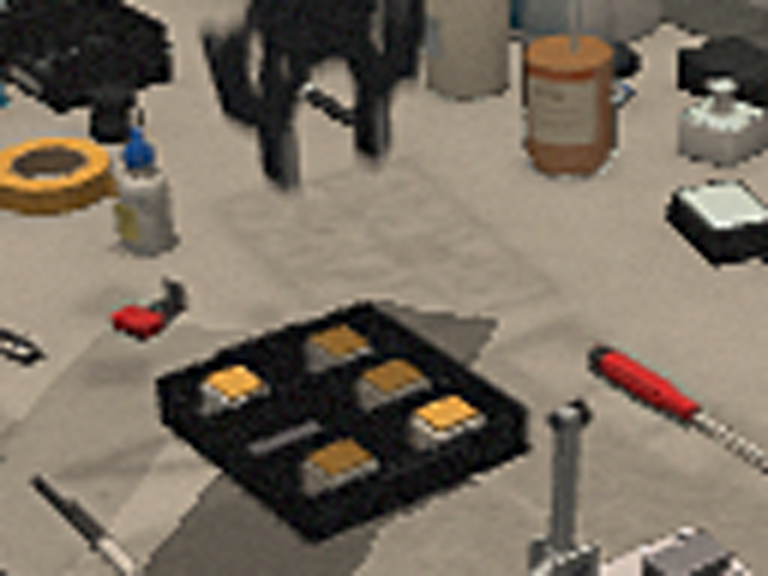

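Call:
drive_tool --steps '[0, 0, -0.04, 0, 0, 0, -0.3, 0, 0.012, -0.01, 0, 0, 0, -0.3, -0.003, 0.04, 0, 0, 0, 0, -0.3, -0.003, 0.04, 0, 0, 0, 0, -0.3, -0.003, 0.04, 0, 0, 0, 0, -0.3, -0.003, 0.04, 0, 0, 0, 0, -0.3, -0.003, 0.04, 0, 0, 0, 0, -0.3, -0.003, 0.04, 0, 0, 0, 0, -0.3]'

```text
clock: 22.68
eef_pos: [0.5394, 0.0826, 0.2616]
tool_rot: [0.999, -0.04, 0.001, -0.001]
ft_force: [-0.1, -1.4, -0.0]
grip_width: 0.055
```

Call:
drive_tool --steps '[-0.003, 0.04, 0, 0, 0, 0, -0.3, -0.003, 0.04, 0, 0, 0, 0, -0.3, -0.003, 0.04, 0, 0, 0, 0, -0.3, -0.003, 0.04, 0, 0, 0, 0, -0.3, -0.003, 0.04, 0, 0, 0, 0, -0.3, -0.003, 0.04, 0, 0, 0, 0, -0.3, -0.003, 0.04, 0, 0, 0, 0, -0.3, -0.003, 0.04, 0, 0, 0, 0, -0.3]'

```text
clock: 23.35
eef_pos: [0.4898, -0.2346, 0.2611]
tool_rot: [0.999, -0.04, 0.001, -0.001]
ft_force: [1.4, -0.3, 0.2]
grip_width: 0.0562
```

Call:
drive_tool --steps '[-0.003, 0.04, 0, 0, 0, 0, -0.3, -0.003, 0.04, 0, 0, 0, 0, -0.3, -0.002, 0.02, 0, 0, 0, 0, -0.3, 0, 0, 0, 0, 0, 7, -0.3, 0, 0, 0, 0, 0, 7, -0.3, 0, 0, 0, 0, 0, 7, -0.3, 0, 0, 0, 0, 0, 7, -0.3, 0, 0, 0, 0, 0, 7, -0.3]'

```text
clock: 24.02
eef_pos: [0.4743, -0.3319, 0.2606]
tool_rot: [0.94, -0.342, 0.0, -0.001]
ft_force: [0.1, -0.4, 0.3]
grip_width: 0.0557
```

Call:
drive_tool --steps '[0, 0, 0, 0, 0, 7, -0.3, 0, 0, 0, 0, 0, 7, -0.3, 0, 0, 0, 0, 0, 1.2, -0.3, 0, 0, 0, 0, 0, 0, -0.3]'

```text
clock: 24.35
eef_pos: [0.4744, -0.3317, 0.2606]
tool_rot: [0.888, -0.459, 0.0, -0.001]
ft_force: [-0.9, 0.2, -0.1]
grip_width: 0.0557
```

```bash
python3 plan.py .4723 -.3319 .2 -55; python3 fix.py -55
```

```text
t 24.35 p [ 0.4744 -0.3317  0.2606] yaw -54.7 z [ 0.0013  0.0018 -1.    ] F [-0.9  0.2 -0.1] w 0.0557 j [-0.61  0.42  0.14  1.3   0.    1.91]
turn z 0.3 n 2 shift now [-0.001   0.0018  0.0606] shift at goal yaw [-0.001   0.0018  0.0606]
tool-frame rotvec deg [-0.12  0.04  0.3 ]
```

Call:
drive_tool --steps '[-0.001, 0.002, 0.036, 0, 0, 0, -0.3, 0, 0, 0.038, 0, 0, 0, -0.3, 0, 0, 0.036, 0, 0, 0, -0.3, 0, 0, 0.03, 0, 0, 0, -0.3, 0, 0, 0.018, 0, 0, 0, -0.3, 0, 0, 0.01, 0, 0, 0, -0.3, 0, 0, 0, 0, 0, 0, -0.3, 0, 0, 0, 0, 0, 0, -0.3]'

```text
clock: 25.02
eef_pos: [0.4728, -0.3318, 0.093]
tool_rot: [0.888, -0.46, 0.0, -0.001]
ft_force: [0.0, -0.7, 0.7]
grip_width: 0.0557
```

```bash
python3 plan.py .4723 -.3319 .081 -55; python3 pic.py scene 350 250 64 6 s15
```

```text
t 25.02 p [ 0.4728 -0.3318  0.093 ] yaw -54.74 z [ 0.0014  0.0018 -1.    ] F [ 0.  -0.7  0.7] w 0.0557 j [-0.61  0.56 -0.1   0.91  0.    1.91]
turn z 0.26 n 1 shift now [-0.0002  0.0005  0.012 ] shift at goal yaw [-0.0002  0.0005  0.012 ]
```

View pics/s15.png

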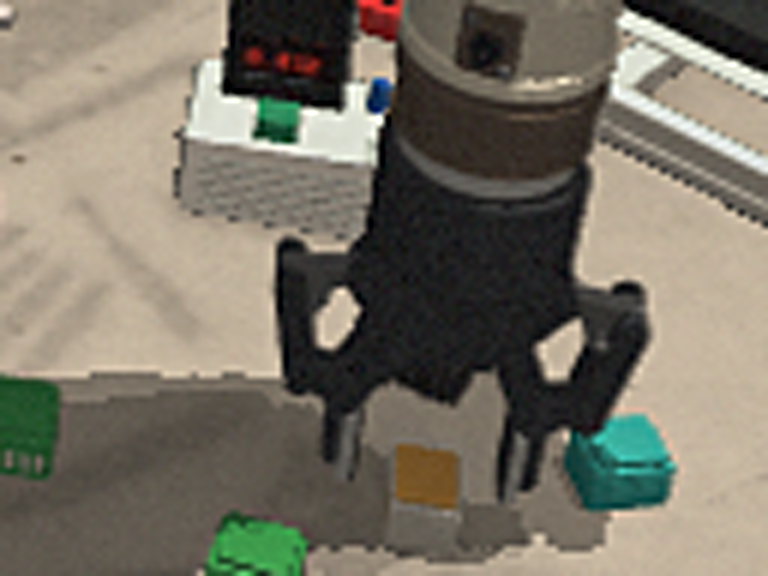

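Call:
drive_tool --steps '[0, 0, 0.007, 0, 0, 0, -0.3, 0, 0, 0.005, 0, 0, 0, -0.3, 0, 0, 0, 0, 0, 0, 0.2, 0, 0, 0, 0, 0, 0, 1, 0, 0, 0, 0, 0, 0, 1, 0, 0, 0, 0, 0, 0, 1, 0, 0, 0, 0, 0, 0, 1]'

```text
clock: 25.65
eef_pos: [0.4728, -0.3318, 0.0811]
tool_rot: [0.888, -0.46, 0.001, -0.001]
ft_force: [0.1, -0.0, 2.6]
grip_width: 0.0266
```

```bash
python3 plan.py .5006 .2871 .26 -4.5; python3 pic.py scene 350 250 64 6 s16
```

```text
t 25.65 p [ 0.4728 -0.3318  0.0811] yaw -54.8 z [ 0.0019  0.0014 -1.    ] F [ 0.1 -0.   2.6] w 0.0266 j [-0.61  0.58 -0.11  0.89  0.    1.91]
turn z -50.3 n 16 shift now [-0.4897 -0.3794 -0.1789] shift at goal yaw [-0.0209 -0.6191 -0.1789]
```

View pics/s16.png

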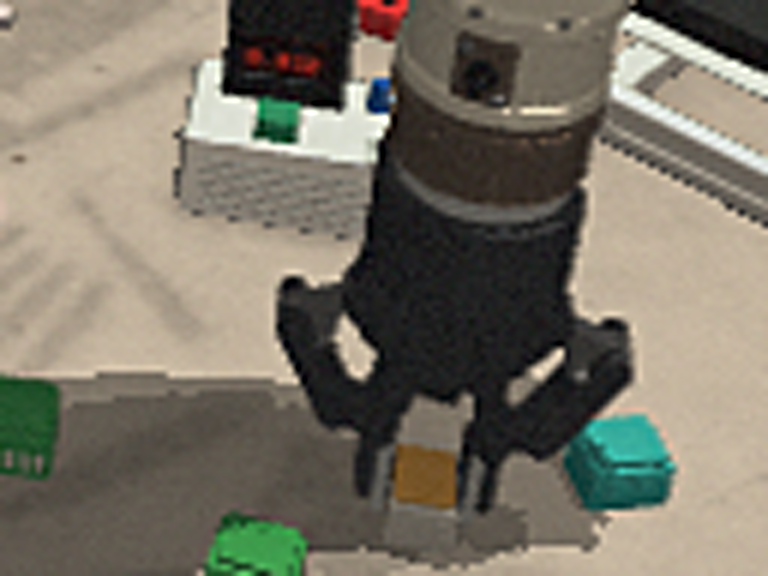

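Gripped on the 28 mm side. I lift, turn by -50.3° and carry it to the last cell.

Call:
drive_tool --steps '[0, 0, -0.015, 0, 0, 0, 1, 0, 0, -0.035, 0, 0, 0, 1, 0, 0, -0.04, 0, 0, 0, 1, 0, 0, -0.04, 0, 0, 0, 1, 0, 0, -0.04, 0, 0, -5, 1, 0, 0, -0.01, 0, 0, -7, 1, 0, 0, 0, 0, 0, -7, 1, 0, 0, 0, 0, 0, -7, 1]'

```text
clock: 26.37
eef_pos: [0.4729, -0.3323, 0.2625]
tool_rot: [0.969, -0.246, 0.002, -0.0]
ft_force: [0.7, 0.7, -0.9]
grip_width: 0.0265
```

Call:
drive_tool --steps '[0, 0, 0, 0, 0, -7, 1, 0, 0, 0, 0, 0, -7, 1, 0, 0, 0, 0, 0, -7, 1, 0, 0, 0, 0, 0, -3.3, 1, 0, -0.02, 0, 0, 0, 0, 1, -0.0015, -0.038, 0, 0, 0, 0, 1, -0.0015, -0.038, 0, 0, 0, 0, 1, -0.0015, -0.038, 0, 0, 0, 0, 1]'

```text
clock: 27.03
eef_pos: [0.4779, -0.1969, 0.2604]
tool_rot: [0.999, -0.04, 0.0, -0.001]
ft_force: [1.4, -0.2, 0.2]
grip_width: 0.0261
```

Call:
drive_tool --steps '[-0.0015, -0.038, 0, 0, 0, 0, 1, -0.0015, -0.038, 0, 0, 0, 0, 1, -0.0015, -0.038, 0, 0, 0, 0, 1, -0.0015, -0.038, 0, 0, 0, 0, 1, -0.0015, -0.038, 0, 0, 0, 0, 1, -0.0015, -0.038, 0, 0, 0, 0, 1, -0.0015, -0.038, 0, 0, 0, 0, 1, -0.0015, -0.038, 0, 0, 0, 0, 1]'

```text
clock: 27.7
eef_pos: [0.4898, 0.1079, 0.2615]
tool_rot: [0.999, -0.039, 0.001, -0.001]
ft_force: [0.8, -0.5, -0.7]
grip_width: 0.0264
```

Call:
drive_tool --steps '[-0.0015, -0.038, 0, 0, 0, 0, 1, -0.0015, -0.038, 0, 0, 0, 0, 1, -0.0015, -0.038, 0, 0, 0, 0, 1, -0.0015, -0.038, 0, 0, 0, 0, 1, 0, -0.028, 0, 0, 0, 0, 1, 0, 0, 0, 0, 0, 0, 1, 0, 0, 0, 0, 0, 0, 1]'

```text
clock: 28.28
eef_pos: [0.4979, 0.2874, 0.261]
tool_rot: [0.999, -0.038, 0.0, -0.001]
ft_force: [-0.8, -0.5, -1.0]
grip_width: 0.0263
```

```bash
python3 plan.py .5006 .2871 .105 -4.5; python3 fix.py -4.5
```

```text
t 28.28 p [0.4979 0.2874 0.261 ] yaw -4.32 z [ 2.e-04  1.e-03 -1.e+00] F [-0.8 -0.5 -1. ] w 0.0263 j [0.52 0.41 0.13 1.29 0.   2.17]
turn z 0.18 n 4 shift now [2.70e-03 1.00e-04 1.56e-01] shift at goal yaw [2.70e-03 1.00e-04 1.56e-01]
tool-frame rotvec deg [-0.06 -0.01  0.18]
```

Call:
drive_tool --steps '[0.0025, 0, 0.036, 0, 0, 0, 1, 0, 0, 0.038, 0, 0, 0, 1, 0, 0, 0.035, 0, 0, 0, 1, 0, 0, 0.028, 0, 0, 0, 1, 0, 0, 0.012, 0, 0, 0, 1, 0, 0, 0.006, 0, 0, 0, 1, 0, 0, 0, 0, 0, 0, 1, 0, 0, 0, 0, 0, 0, 1]'

```text
clock: 28.95
eef_pos: [0.5017, 0.2854, 0.1076]
tool_rot: [0.999, -0.04, 0.001, -0.001]
ft_force: [0.2, -0.2, -0.7]
grip_width: 0.0269
```

```bash
python3 plan.py .5006 .2871 .0842 -4.5; python3 pic.py scene 225 155 64 6 s17
```

```text
t 28.95 p [0.5017 0.2854 0.1076] yaw -4.57 z [ 0.0019  0.0022 -1.    ] F [ 0.2 -0.2 -0.7] w 0.0269 j [ 0.52  0.54 -0.08  0.94  0.    2.17]
turn z -0.07 n 1 shift now [-0.0012 -0.0016  0.0234] shift at goal yaw [-0.0012 -0.0016  0.0234]
```

View pics/s17.png

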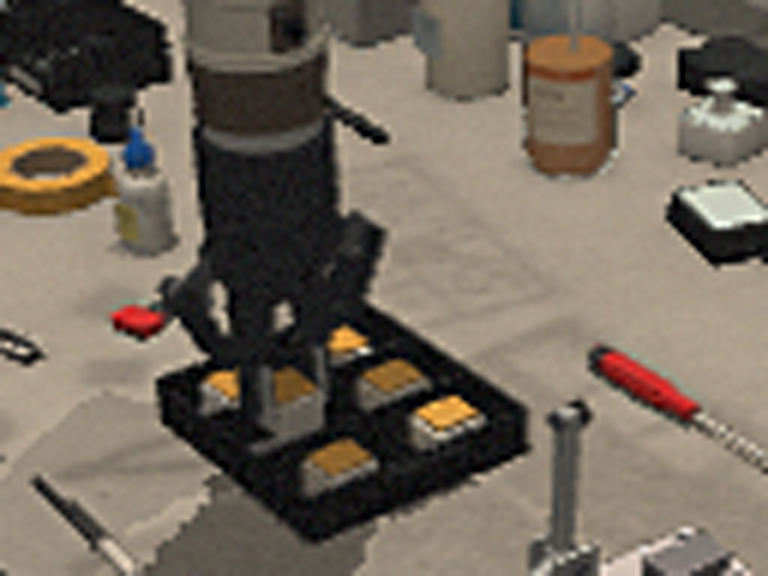

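Call:
drive_tool --steps '[0, -0.001, 0.009, 0, 0, 0, 1, 0, 0, 0.007, 0, 0, 0, 1, 0, 0, 0.004, 0, 0, 0, 1, 0, 0, 0.001, 0, 0, 0, 1, 0, 0, 0, 0, 0, 0, 1, 0, 0, 0, 0, 0, 0, 1]'

```text
clock: 29.5
eef_pos: [0.5012, 0.2871, 0.0858]
tool_rot: [0.999, -0.039, 0.0, -0.001]
ft_force: [0.1, -0.0, -0.2]
grip_width: 0.0259
```

Call:
drive_tool --steps '[0, 0, 0.001, 0, 0, 0, 1, 0, 0, 0, 0, 0, 0, 1]'

```text
clock: 29.67
eef_pos: [0.5013, 0.2872, 0.0849]
tool_rot: [0.999, -0.039, 0.001, -0.001]
ft_force: [0.5, 0.0, -0.4]
grip_width: 0.0264
```

Call:
drive_tool --steps '[0, 0, 0.001, 0, 0, 0, 1, 0, 0, 0, 0, 0, 0, 1]'

```text
clock: 29.83
eef_pos: [0.5014, 0.2872, 0.0841]
tool_rot: [0.999, -0.039, 0.001, -0.001]
ft_force: [-0.4, -0.9, 1.4]
grip_width: 0.026
```

Call:
drive_tool --steps '[0, 0, 0.0005, 0, 0, 0, 1, 0, 0, 0, 0, 0, 0, 1]'

```text
clock: 30.0
eef_pos: [0.5015, 0.2872, 0.0841]
tool_rot: [0.999, -0.039, 0.001, -0.001]
ft_force: [-0.8, -0.6, 4.1]
grip_width: 0.0266
```

Floor contact at the expected height. I release, lift and move clear of the view.

Call:
drive_tool --steps '[0, 0, 0, 0, 0, 0, 0.3, 0, 0, 0, 0, 0, 0, 0.22, 0, 0, 0, 0, 0, 0, 0.2, 0, 0, -0.004, 0, 0, 0, 0.2, 0, 0, -0.015, 0, 0, 0, 0.2, 0, 0, -0.03, 0, 0, 0, 0.2, 0, 0, -0.04, 0, 0, 0, 0.2, 0, 0, -0.04, 0, 0, 0, 0.2]'

```text
clock: 30.67
eef_pos: [0.5002, 0.2863, 0.2127]
tool_rot: [0.999, -0.039, -0.001, -0.0]
ft_force: [0.1, 0.1, -0.5]
grip_width: 0.034
```

Call:
drive_tool --steps '[0, 0, -0.04, 0, 0, 0, 0.2, -0.03, -0.02, -0.01, 0, 0, 0, 0.2, -0.03, -0.02, 0, 0, 0, 0, 0.2, -0.03, -0.02, 0, 0, 0, 0, 0.2, -0.03, -0.02, 0, 0, 0, 0, 0.2, -0.03, -0.02, 0, 0, 0, 0, 0.2, -0.03, -0.02, 0, 0, 0, 0, 0.2, 0, 0, 0, 0, 0, 0, 0.2]'

```text
clock: 31.33
eef_pos: [0.3264, 0.4237, 0.2627]
tool_rot: [0.999, -0.036, -0.001, -0.002]
ft_force: [0.7, -0.7, 0.1]
grip_width: 0.0344
```

```bash
python3 - <<'E'
from h import *
from box import T,rect
p,d=vision.camera('scene'); q,e=vision.camera('top'); np.savez('pics/fin.npz',p=p,d=d,q=q,e=e)
cv2.imwrite('pics/f_s.png',cv2.resize(p[100:300,140:400,::-1],None,fx=3,fy=3,interpolation=cv2.INTER_CUBIC))
cv2.imwrite('pics/f_t.png',cv2.resize(q[150:240,130:390,::-1],None,fx=3,fy=3,interpolation=cv2.INTER_CUBIC))
w=cloud('top',e); v=(.537,.2843,np.radians(-4.5)); c,s=np.cos(v[2]),np.sin(v[2])
x=w[...,0]-v[0];y=w[...,1]-v[1];X=c*x+s*y;Y=-s*x+c*y
for cx in(-.0365,.0365):
  for cy in(-.054,0,.054):
    hs=cv2.cvtColor(q,cv2.COLOR_RGB2HSV); m=(abs(X-cx)<.03)&(abs(Y-cy)<.024)&(hs[...,1]>100)
    print(cx,cy,m.sum(),(np.nanmedian(X[m])-cx).round(4),(np.nanmedian(Y[m])-cy).round(4),np.nanmedian(w[...,2][m]).round(4))
E
python3 plan.py
```

```text
-0.0365 -0.054 59 0.0018 0.0016 0.0303
-0.0365 0 54 0.0008 0.0007 0.0304
-0.0365 0.054 56 -0.0004 -0.0006 0.0297
0.0365 -0.054 54 0.0021 0.0003 0.0295
0.0365 0 54 0.0013 0.0008 0.0299
0.0365 0.054 56 0.0013 0.0031 0.0305
t 31.43 p [0.3298 0.4213 0.2626] yaw -4.31 z [ 0.0015  0.0017 -1.    ] F [ 1.1 -1.   0.7] w 0.034 j [ 0.91  0.33  0.02  1.26 -0.    2.55]
```

View pics/f_s.png

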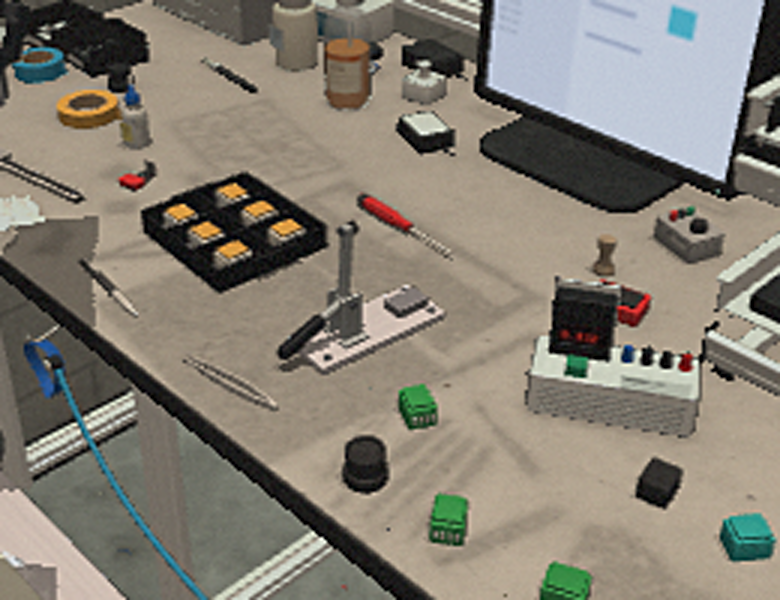

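View pics/f_t.png

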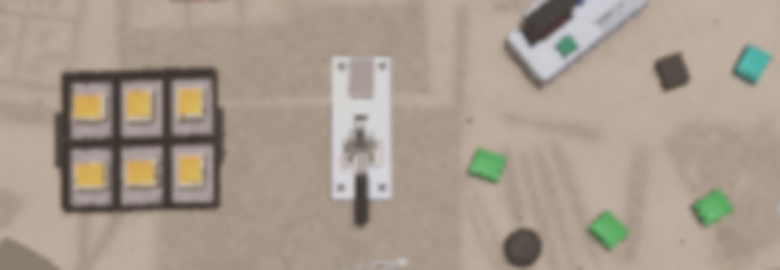

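All six cells hold one relay each, near the cell centres, with their tops 29.5–30.5 mm above the worktop. The clamp is open, with the lever down at lower left of it and the arm upright, and the bystanders look unmoved. I hand the job in.

```bash
python3 -c "
from workcell import job_done
print(job_done())"
```

```text
the job is handed in; nothing more can be done
None
```

I pressed the lever down until it firmed up at its stop (about 18 N, end height as expected). I then put the clamped relay and both loose relays into the three empty cells. The job was handed in at about 31 s.

**Placing:** each relay met the cell floor within about 0.5 mm of the calculated height before I let go.

**Last pictures:** all six cells hold one relay, with tops 29.5–30.5 mm above the worktop and centres within about 3 mm of the cell centres. The clamp is still open, with its lever down and arm upright, and the stored relays, look-alikes and other items look unmoved.

**What went wrong or disagreed:**
- While carrying relay_a over the clamp, joint 6 reached the end of its travel and the tool tilted about 8.5° and twisted. I levelled it in the air, the relay stayed gripped, and nothing was touched.
- The two cameras disagreed by 2–5 mm on positions. The gripper read 26.5 mm on the relays' 28 mm sides.

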